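Tip a few nuts out of the parts bin

ROBOT

A 6-joint arm with a two-finger parallel gripper is mounted at the origin on a cart in front of the work surface, level with it; the furniture and walls round the work are solid. World frame = base frame: x ahead of the robot, y to its left, z up, the work surface at z = 0. Lengths are in m, angles in rad, forces in N, time in s.
With the tool pointing down it reaches from about 0.325 to 0.875 m from the base axis. Payload 4.4 kg.
Tool frame: the origin (TCP) lies between the finger pads; the fingertips stand 14 mm ahead of it and the grasp point (between the pads) lies 5 mm behind it; z points along the fingers, y is the line along which they close (so a half turn about z gives the same grasp; the last joint's range is limited). The gripper opens to 85 mm and grips with 20 to 120 N. Pads are 22 mm wide; open, the fingers measure 114 mm over their backs; the gripper's body (76 mm by 85 mm) begins 54 mm behind the grasp point. The pads swing forward as they close: fully open they stand 13 mm farther back than shut.
Start: joints at [-1.373, 0.207, 1.542, -0, 1.393, -0.15], TCP at [0.197, -0.54, 0.245] pointing down, gripper open.
Joint ranges: [-2.73, 2.73], [-0.86, 2.22], [0.23, 2.46], [-1.11, 4.25], [0.08, 2.63], [-2.82, 2.82]. Speed limits (rad/s): [2.79, 2.79, 3.14, 3.14, 3.14, 3.14].

INTERFACE

Orientations are given as a rotation vector (axis times angle).
In Python, from rig import monitor, optics, arm gives the robot as it stands. The module is installed in compiled form; this text tells all that it offers.
- The arm moves only by the shell command python3 -m crank 'ROWS' [FORCE]. ROWS is JSON, a list that holds one entry, the list of rows, each a list of 5 numbers: the opening, from 0 (shut) to 1 (fully open), then the shift along the world's x, y, z in cm, then the turn about the world's z in rad. A call has 1 to 10 rows; each row is the pose to reach, as a shift and turn from the pose commanded when the call began; what a row does not reach only later rows make up. A row lasts 1/8 s, in which the tool goes at most 62.5 mm and 10.7 degrees, less where a joint would pass 70% of its speed; a pose out of reach is approached as far as the arm can. A call with a gripper value outside its range is refused whole. The fingers move at their own pace and stop on an object; FORCE is the grip in N (left out, the last holds). Time passes only in rows, so rows that repeat a pose let the fingers close. It gives the time, the measured TCP pose, the force, the opening and the grip force at its end, in the units of the state.
- monitor.sense(): the state, without advancing time (a new reading comes with each control period).
- optics.read_camera(name): name is "side" or "top" or "wrist"; returns a dict with "img" (384x512x3 uint8, red, green, blue), "depth" (384x512 float32, m along the optical axis (not along the pixel's ray), 0 where there is no reading), "fx", "fy", "cx", "cy" (pixels), "pose" (4x4, takes a point from camera to world coordinates). Camera axes: x right, y down, z forward; pixel columns grow to the right and rows downward; lengths in m; the calibration is good to about 2 mm. A picture is of the moment at which its call begins.
- arm.job_done(): hands the job in; it is judged then, once.
Trained networks look in the newest picture that a camera, given by its name, has taken for a name from the list of things; names that differ only in an ending like _2 or _b are one class to them, and where a whole thing is asked for, a point or a joint stands for the part that bears it (a point fixed in the world has none). Each returns a list of dicts, best first, with "conf" (0 to 1); they miss things now and then, are a little off and sometimes report something else, mostly with a low value. They report only what shows in the picture. A call takes as long as a camera call. They do not tell look-alikes from the thing itself.
- optics.masks_of(camera, query): "mask" (384x512 bool, what is visible of it) and "box" ([left, top, right, bottom] in pixels, round what is visible of it).
The state is a dict: "time_s": time; "joint_pos": joint angles; "qvel": joint speeds; "joint_efforts": joint torques, N m; "eef_pos": TCP position; "ee_rot": TCP orientation; "contact_force": force on the tool from outside, world axes, zero at the start; "torque": the same for the moment, N m; "width": opening from 0.0 (shut) to 1.0 (fully open); "grip_force": force on a finger pad.
Only numpy, scipy, OpenCV 4.12 (cv2) and the standard library are available. Lean on these libraries where they do the work, as an engineer would, in place of code of your own. Each camera call takes 0.05 s, during which the arm holds its last target. There are 200 camera calls.

TASK

Get me three to five hex nuts out of the nut bin: first lift out the shell holder that was tossed in on top of them and stand it on the bench right beside the other shell holder. Then pick the bin up, hold its lip low over the steel dish and tip it only as far as it takes for nuts to slide out, until three to five of the eight are in the dish. Set the bin back level where it stood with the rest still in it; spill none, and leave the other shell holder and the wax tin where they are.

Things in the scene. Friction and masses are not known exactly. Their poses are not given: they have to be found in the camera images.
- nut_bin: grey plastic scoop-nosed parts bin holding the nuts, loose, 0.22 kg empty. Origin on its underside, z up; -x points to its open nose, which looks roughly toward the robot. Reaches from x = -65 to 66 mm; 54 mm wide outside, 46 mm inside; side walls 4 mm thick, straight from the bench to rims at z = 30 mm; rear wall 38 mm high, no front wall
- bin_grip (a point): point midway between the bin's side walls, at x = 20, z = 15 mm in the bin's frame, where the full bin balances: the place to take it from above, fingers outside the two side walls (54 mm apart), tips down near the bench
- bin_lip (a point): middle of the bin's pouring lip, the front edge of its floor: x = -65, y = 0, z = 18 mm in the bin's frame. The floor (3 mm thick) is flat from the rear wall to x = 4 mm, then curves up to 24 degrees at the lip. Nuts come over it at 22 to 35 degrees nose-down (friction varies), one or two at a time; they stop while the angle is held, and each next nut needs 1 to 2 degrees more
- dish_rim (a point): centre of the mouth of the round steel parts dish, 132 mm across, 27 mm high (this point is at rim height), inner floor 3 mm above the bench; loose, 0.28 to 0.46 kg
- stray_centre (a point): centre of the stray shell holder, a dark steel button 25 mm across, 14 mm high, 30 g, lying flat on top of the nuts in the bin, its top just below the side rims. The bin is too narrow for fingers beside it: take it with one finger toward the nose and one toward the rear (closing along the bin's length), tips 4 to 6 mm above its underside, over the nuts
- mate_centre (a point): centre of the other, equal shell holder, which stands on the open bench, 25 mm across, 14 mm high
- stray_holder: the stray shell holder (see stray_centre); origin at the centre of its underside
- dish: the parts dish (see dish_rim); origin at the centre of its underside
- mate_holder: the other shell holder (see mate_centre); origin at the centre of its underside
- tin: round wax tin, 66 mm across, 26 mm high, standing on the bench to the right of the dish; origin at the centre of its underside; a bystander
- nut_1_centre (a point): centre of hex nut 1 of eight, all equal: 18 mm across flats, 20 mm across corners, 11 mm high, 17 g, plain steel; at the start they lie flat in one layer on the bin's floor
- nut_2_centre (a point): centre of hex nut 2 of eight, all equal: 18 mm across flats, 20 mm across corners, 11 mm high, 17 g, plain steel
- nut_3_centre (a point): centre of hex nut 3 of eight, all equal: 18 mm across flats, 20 mm across corners, 11 mm high, 17 g, plain steel
- nut_4_centre (a point): centre of hex nut 4 of eight, all equal: 18 mm across flats, 20 mm across corners, 11 mm high, 17 g, plain steel
- nut_5_centre (a point): centre of hex nut 5 of eight, all equal: 18 mm across flats, 20 mm across corners, 11 mm high, 17 g, plain steel
- nut_6_centre (a point): centre of hex nut 6 of eight, all equal: 18 mm across flats, 20 mm across corners, 11 mm high, 17 g, plain steel
- nut_7_centre (a point): centre of hex nut 7 of eight, all equal: 18 mm across flats, 20 mm across corners, 11 mm high, 17 g, plain steel
- nut_8_centre (a point): centre of hex nut 8 of eight, all equal: 18 mm across flats, 20 mm across corners, 11 mm high, 17 g, plain steel
Things that resemble listed ones, but are neither listed nor needed, are in the scene too. Leave any green or purple look-alike of the mate_holder alone.

How it is judged:
By the outcome, as a careful person would: the job done as asked, in the order asked, and still so for the second after the job is handed in, with the robot touching nothing.
It also fails if it takes over 67 s, if anything falls off the work surface, if the arm or the gripper's body presses on something with over 40 N, if the wrist force passes 120 N, or if a joint passes its speed limit or range.

## Working session

There is one attempt and no reset: what is moved stays moved. The work goes in short steps, Python scripts to look and compute and a shell command to move; the robot and the scene stay as the last step left them, time stands still between calls to the robot, and variables do not carry over. Pictures are saved under pics/ and viewed, at most 10 in all, crops included, and the job is handed in when it is done.

```bash
mkdir -p pics; ls; cat > h.py <<'E'
import numpy as np, cv2
from rig import monitor, optics, arm
def world(c,mask):
    v,u=np.nonzero(mask&(c["depth"]>0)); d=c["depth"][v,u]
    p=np.c_[(u-c["cx"])/c["fx"]*d,(v-c["cy"])/c["fy"]*d,d]
    return p@c["pose"][:3,:3].T+c["pose"][:3,3]
def save(c,name): cv2.imwrite("pics/"+name,c["img"][:,:,::-1])
E
python3 - <<'E'
from h import *
np.set_printoptions(precision=3,suppress=True)
for n in ("top","side"):
    c=optics.read_camera(n); save(c,n+"0.png"); print(n,c["pose"][:3],c["fx"])
    for q in ("nut_bin","dish","stray_holder","mate_holder","tin"):
        for r in optics.masks_of(n,q)[:4]:
            p=world(c,r["mask"]); 
            print(q,round(r["conf"],2),np.round(r["box"]),len(p),*( [np.median(p,0),np.percentile(p,2,0),np.percentile(p,98,0)] if len(p) else []))
print(monitor.sense())
E
python3 -c "
import cv2;import numpy as np
cv2.imwrite('pics/a.png',np.vstack([cv2.imread('pics/top0.png')])) "
```

```text
pics
top [[-0.002 -0.988  0.154  0.4  ]
 [-1.     0.005  0.019 -0.084]
 [-0.02  -0.154 -0.988  1.162]] 431.02887467709814
nut_bin 0.68 [229. 157. 248. 204.] 523 [ 0.572 -0.014  0.012] [ 0.538 -0.043  0.001] [0.666 0.013 0.034]
dish 0.88 [291. 170. 342. 228.] 1999 [ 0.56  -0.221  0.005] [ 0.497 -0.279 -0.001] [ 0.618 -0.159  0.03 ]
stray_holder 0.53 [232. 174. 242. 181.] 56 [ 0.604 -0.007  0.028] [ 0.594 -0.018  0.022] [0.613 0.003 0.033]
mate_holder 0.51 [177. 200. 189. 211.] 73 [0.542 0.132 0.013] [0.53  0.12  0.002] [0.554 0.144 0.018]
mate_holder 0.42 [141. 205. 154. 214.] 84 [0.528 0.231 0.013] [ 0.516  0.219 -0.   ] [0.541 0.241 0.017]
mate_holder 0.38 [129. 244. 140. 252.] 77 [0.431 0.261 0.012] [0.419 0.25  0.004] [0.441 0.272 0.017]
tin 0.78 [364. 192. 392. 218.] 542 [ 0.538 -0.382  0.026] [ 0.508 -0.415 -0.   ] [ 0.568 -0.353  0.03 ]
side [[-0.992 -0.094  0.079  0.493]
 [-0.122  0.65  -0.75   0.69 ]
 [ 0.019 -0.754 -0.656  0.736]] 368.7496876782478
nut_bin 0.83 [221. 206. 269. 229.] 875 [ 0.592 -0.012  0.017] [ 0.537 -0.043  0.   ] [0.665 0.02  0.033]
dish 0.56 [248. 158. 28
[... 152 characters left out ...]
508 -0.41   0.   ] [ 0.57  -0.35   0.028]
mate_holder 0.58 [254. 258. 264. 268.] 74 [0.542 0.135 0.013] [0.531 0.124 0.008] [0.553 0.145 0.016]
tin 0.66 [270. 139. 287. 153.] 220 [ 0.537 -0.369  0.025] [ 0.509 -0.409  0.005] [ 0.564 -0.35   0.028]
{'time_s': 0.6, 'joint_pos': array([-1.373,  0.207,  1.541,  0.   ,  1.394, -0.15 ]), 'qvel': array([-0.001, -0.002,  0.002,  0.   ,  0.   , -0.   ]), 'joint_efforts': array([ -0.001, -38.279, -29.179,  -0.   ,   0.001,  -0.   ]), 'eef_pos': array([ 0.196, -0.54 ,  0.245]), 'ee_rot': array([3.094, 0.545, 0.   ]), 'contact_force': array([0.578, 0.527, 0.068]), 'torque': array([-0.019, -0.042,  0.016]), 'grip_force': 0.0, 'width': 1.0000316747124764}
```

View pics/top0.png

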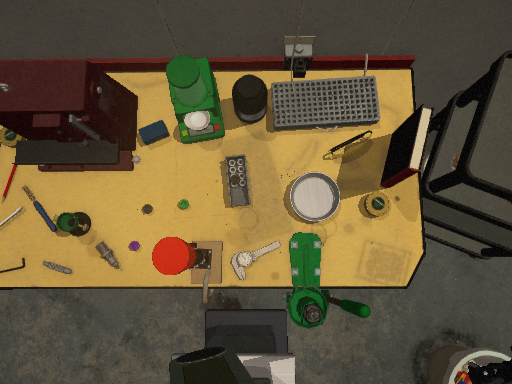

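View pics/side0.png

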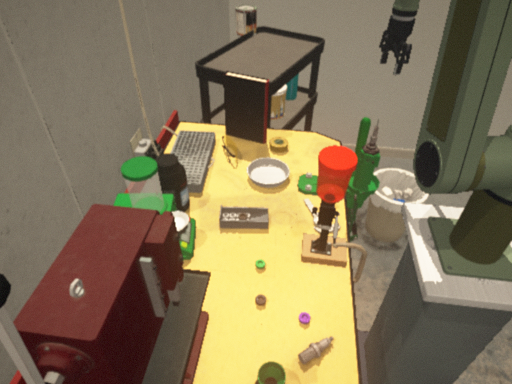

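The top view shows the bin at px (237,180) with the stray holder on its nuts, and the dish at (315,197). The dark mate is at (147,209); the look-alikes are green at (183,204) and purple at (134,246). Rows can't ask for a tilt, so before going in I'll check in free air what the arm does at the edge of its reach.

```bash
python3 -m crank '[[[1,2,-6,6,0],[1,4,-11,12,0],[1,6,-17,16,0],[1,8,-22,20,0],[1,10,-28,20,0],[1,12,-34,20,0],[1,14,-40,20,0],[1,14,-40,20,0]]]'; python3 -c "
from h import *;s=monitor.sense();print(s['joint_pos'],s['eef_pos'],s['ee_rot'],s['time_s'])"
```

```text
time_s: 1.6
eef_pos: [0.2919, -0.8146, 0.396]
ee_rot: [3.049, 0.537, 0.012]
contact_force: [0.0, 0.1, 3.1]
width: 1.004
grip_force: 0.0
[-1.32806847  0.89802224  0.225174    0.00499206  1.97226083 -0.10387528] [ 0.29193644 -0.81460254  0.39595982] [3.04893681 0.53697174 0.01198129] 1.6
```

```bash
python3 - <<'E'
from h import *
c=optics.read_camera("top"); p=world(c,np.ones((384,512),bool)); p=p[p[:,2]>-.05]
xs=np.arange(.36,.90,.02); ys=np.arange(.32,-.50,-.02)
print("y:   "+" ".join("%3d"%round(y*100-1) for y in ys))
for x in xs[::-1]:
    r=[]
    for y in ys:
        m=(abs(p[:,0]-x-.01)<.01)&(abs(p[:,1]-y+.01)<.01); r.append("%3d"%(1000*np.percentile(p[m,2],90)) if m.sum() else "  .")
    print("%.2f"%(x+.01)," ".join(r))
E
python3 - <<'E'
import cv2
a=cv2.imread('pics/side0.png')[120:280,180:380]; b=cv2.imread('pics/top0.png')[50:240,200:420]
cv2.imwrite('pics/b.png',cv2.resize(b,None,fx=3.6,fy=3.1,interpolation=2))
E
```

```text
y:    31  29  27  25  23  21  19  17  15  13  11   9   7   5   3   1  -1  -3  -5  -7  -9 -11 -13 -15 -17 -19 -21 -23 -25 -27 -29 -31 -33 -35 -37 -39 -41 -43 -45 -47 -49
0.89   2   2   3   2   2   2   2 130   .   .   . 133 132 130   2   3   1   .   .   0   1   2   2 207 310 118   3  31  36  35  38  36  38  37  38  38   2   3   2   2   2
0.87   3   3   2   2   2   3   2   .   .   .   .   . 133 131   3   3   .   .   .   .   1  36  39  87  89  88  38  36  37  37  37  37  37  38  38  38   2   2   2   3   2
0.85   .   1  21   3   3   2   2   3 126   . 254 255 134 132   3   3 127 126 159 133   2  37  39  38  42  36  36  37  37  36  37  36  37  37  38  38   3   3   3   2   3
0.83   .   . 150   1   2   2   2   1 132 254 254 255 254 133  65   2 136 166 167 165 134  37  39  38  38  37  38  37  37  36  37  37  36  37  37  39   2   3   2   3   2
0.81 321 319 226   3   2   2   2   2 134 254 255 255 254 135  43   3 139 166 165 166 137  37  38  37  36  37  37  37  37  37  37  36  37  37  38  38   4   2   3   3   2
0.79 322 320 229   2   3   2   3   2 133 254 254 255 252 133  88   2 132 165 165 164 1
[... 2931 characters left out ...]
   3   3   2   3   3   3
0.43   2   2  15  15   3   2   .   .   . 322 323 324 323  27  26   2   2   2   2   3   8  10   8  24  25  17  24  26   3   3   3   3   2   2   2   3   3   3   3   4   3
0.41  17   3   4   3   1   4   .   .   . 321 323 324 324 190  26   3   9  19  18  10   9   2   2  16  17  19  17  16   2   3   3   3   3   2   2   3   4   3   3   2   2
0.39  23   1   2   2   2   2   .   .   . 321 323 324 324 192  25   4  19  19  18   3   2   3   2  15  16  22  17  17   2   3   2   3   2   2   3   2   2   2   2   3   3
0.37  18   3   2   4   3   2   2   .   . 321 323 323 323  30  26   3   9  17   3   3   2   2   2  21  23  24  22  24   3   3   2   3   3   2   3   4   3   3   2   2   5
```

View pics/b.png

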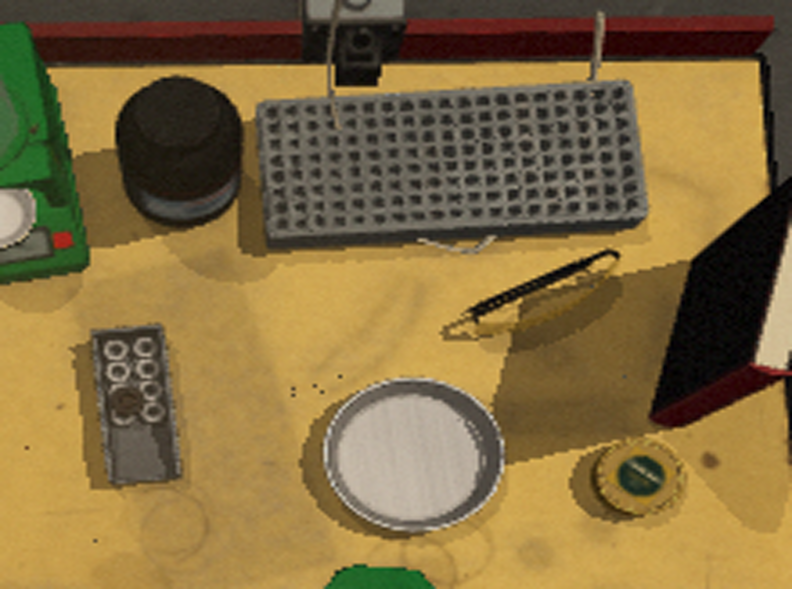

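The crop shows the bin with its open nose at (145,470) and the eight nuts in two columns to the rear. The dark stray holder is at (127,402), and the dish is at (415,455).

At its reach limit the arm keeps the tool vertical. So I'll tip the bin by hinging: pinch only the tops of the rear wall's ends with a soft grip, rest the nose on a surface and raise the hand. First I move above the bin.

```bash
python3 -m crank '[[[0.6,0,6,0,0.15],[0.6,4,12,0,0.3],[0.6,8,18,0,0.45],[0.6,11,24,0,0.6],[0.6,14,30,0,0.75],[0.6,17,36,0,0.9],[0.6,20,42,0,1.05],[0.6,23,48,0,1.22],[0.6,26,54,0,1.22],[0.6,28,60,0,1.22]]]'; python3 -c "
from h import *;s=monitor.sense();print(s['joint_pos'])"
```

```text
time_s: 2.9
eef_pos: [0.5507, -0.2688, 0.4035]
ee_rot: [2.192, 2.188, 0.053]
contact_force: [0.8, -0.6, 0.1]
width: 0.6
grip_force: 0.0
[-0.60814058  0.18279043  1.25113159  0.02601769  1.65778061 -0.6033364 ]
```

```bash
python3 -m crank '[[[0.6,1,6,-4,0],[0.6,2,12,-8,0],[0.6,2,18,-12,0],[0.6,2,21,-14,0],[0.6,2,21,-14,0],[0.6,2,21,-14,0]]]'; python3 - <<'E'
from h import *
np.set_printoptions(precision=4,suppress=True)
from scipy.spatial.transform import Rotation as R
s=monitor.sense();print(s['joint_pos'],s['eef_pos']);print(R.from_rotvec(s['ee_rot']).as_matrix())
c=optics.read_camera("wrist");save(c,"w1.png")
for q in ("nut_bin","stray_holder"):
    for r in optics.masks_of("wrist",q)[:3]:
        p=world(c,r["mask"]);print(q,r["conf"],np.round(r["box"]),np.median(p,0),np.percentile(p,2,0),np.percentile(p,98,0))
        if q=="nut_bin":
            t=p[(p[:,2]>.026)&(p[:,2]<.045)][:,:2].astype(np.float32);print("rim rect",cv2.minAreaRect(t))
        else:
            t=p[p[:,2]>.025];print("top",t.mean(0),(t.max(0)+t.min(0))/2,np.ptp(t,0))
E
```

```text
time_s: 3.65
eef_pos: [0.571, -0.0604, 0.2614]
ee_rot: [2.194, 2.192, 0.056]
contact_force: [-0.5, -0.3, -0.2]
width: 0.6
grip_force: 0.0
[-0.2618  0.1586  1.565   0.0112  1.3653 -0.2629] [ 0.571  -0.0604  0.2614]
[[ 0.001   0.9986  0.0537]
 [ 1.     -0.0009 -0.003 ]
 [-0.003   0.0537 -0.9986]]
nut_bin 0.88 [216.  92. 333. 154.] [ 0.5898 -0.0137  0.0104] [ 0.5392 -0.0423 -0.0002] [0.6669 0.0181 0.0363]
rim rect ((0.6034805774688721, -0.012272164225578308), (0.1308494657278061, 0.055749114602804184), 6.004654884338379)
nut_bin 0.73 [277. 126. 294. 136.] [ 0.6211 -0.0247  0.0122] [ 0.6098 -0.0298  0.0013] [ 0.6257 -0.0151  0.014 ]
rim rect ((0.0, 0.0), (0.0, 0.0), 0.0)
stray_holder 0.82 [265. 105. 286. 129.] [ 0.6055 -0.006   0.0264] [ 0.5939 -0.0174  0.0028] [0.617  0.0055 0.0281]
top [ 0.6055 -0.0062  0.0269] [ 0.6056 -0.0062  0.027 ] [0.0235 0.0247 0.0039]
```

View pics/w1.png

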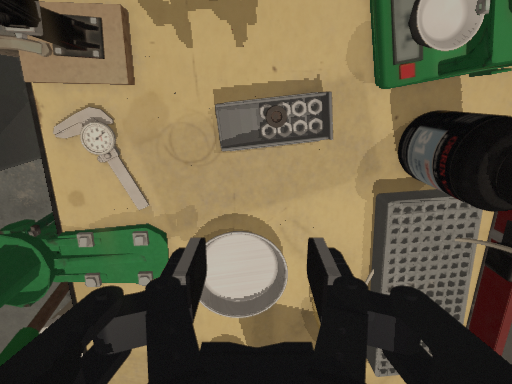

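The wrist view shows the bin at (275,120), yawed about 6°, and the stray holder at (275,117), whose measured top is 27 mm high as expected. I'm going in for the stray.

```bash
python3 -m crank '[[[0.6,1.5,3,-5,0.05],[0.6,3.4,5.4,-10,0.105],[0.55,3.4,5.4,-16,0.105],[0.55,3.4,5.4,-19,0.105],[0.55,3.4,5.4,-19,0.105],[0.55,3.4,5.4,-19,0.105]]]' 30; python3 - <<'E'
from h import *
c=optics.read_camera("wrist");save(c,"w2.png")
E
```

```text
time_s: 4.55
eef_pos: [0.605, -0.0071, 0.0692]
ee_rot: [2.082, 2.306, 0.056]
contact_force: [0.6, 0.7, 0.0]
width: 0.549
grip_force: 0.0
```

View pics/w2.png

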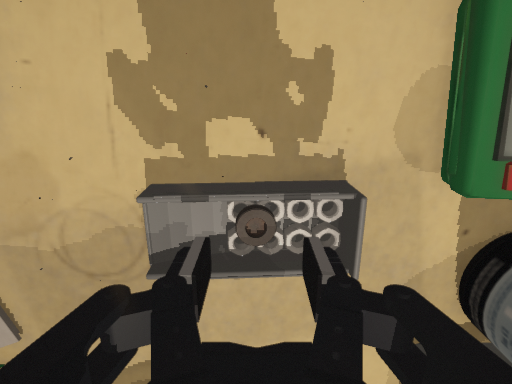

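The stray holder at (256,227) is centred between the fingers at (200) and (315), so I descend and grip.

```bash
python3 -m crank '[[[0.55,0,0,-2,0],[0.55,0,0,-3.6,0],[0.55,0,0,-3.6,0],[0.2,0,0,-3.6,0],[0.2,0,0,-3.6,0],[0.2,0,0,-3.6,0],[0.2,0,0,-3.6,0]]]' 25; python3 -m crank '[[[0.2,0,0,1.5,0],[0.2,0,0,4,0],[0.2,0,0,9,0],[0.2,0,0,9,0]]]'
```

```text
time_s: 5.48
eef_pos: [0.6029, -0.0058, 0.0312]
ee_rot: [2.083, 2.309, 0.053]
contact_force: [0.7, 0.4, -0.4]
width: 0.269
grip_force: 24.5
time_s: 5.98
eef_pos: [0.6074, -0.0065, 0.1277]
ee_rot: [2.076, 2.302, 0.063]
contact_force: [0.0, -0.2, 1.1]
width: 0.267
grip_force: 24.6
```

```bash
python3 -m crank '[[[0.2,-2,5,1,0],[0.2,-4,10,1,0],[0.2,-6,14,1,0],[0.2,-7.7,18,0,0],[0.2,-7.7,20,0,0],[0.2,-7.7,20,0,0]]]'; python3 - <<'E'
from h import *
s=monitor.sense();print(s['eef_pos'],s['width'])
c=optics.read_camera("wrist");save(c,"w3.png")
for r in optics.masks_of("wrist","mate_holder")[:4]:
    p=world(c,r["mask"]);t=p[p[:,2]>.009]
    print(r["conf"],np.round(r["box"]),(t.max(0)+t.min(0))/2,np.ptp(t,0),c["img"][r["mask"]].mean(0))
E
```

```text
time_s: 6.72
eef_pos: [0.5262, 0.195, 0.1212]
ee_rot: [2.08, 2.311, 0.053]
contact_force: [0.7, 0.4, 0.6]
width: 0.267
grip_force: 24.6
[0.52624812 0.19502306 0.12123194] 0.2673925693240872
0.79 [111.  78. 150. 110.] [0.43042502 0.26336056 0.01223435] [0.02526087 0.02454724 0.00640028] [94.37155556 52.26222222 92.57066667]
0.63 [244. 135. 276. 168.] [0.52899092 0.23223147 0.01211608] [0.02448108 0.02455756 0.00621282] [62.44351962 53.58145065 45.25564804]
```

```bash
python3 -m crank '[[[0.2,0.1,0.1,-4,0],[0.2,0.1,0.1,-8,0],[0.2,0.1,0.1,-9.6,0],[0.2,0.1,0.1,-10.1,0],[0.2,0.1,0.1,-10.2,0],[0.2,0.1,0.1,-10.2,0]]]'
```

```text
time_s: 7.58
eef_pos: [0.5282, 0.1953, 0.0204]
ee_rot: [2.082, 2.308, 0.056]
contact_force: [0.4, 0.8, -0.8]
width: 0.267
grip_force: 24.6
```

```bash
python3 -m crank '[[[0.2,0,0,-0.2,0],[0.45,0,0,-0.1,0],[0.5,0,0,0,0],[0.5,0,0,1,0],[0.5,0,0,4,0],[0.5,0,0,10,0],[0.5,0,0,10,0]]]'; python3 - <<'E'
from h import *
c=optics.read_camera("wrist")
for q in ("stray_holder","mate_holder"):
  for r in optics.masks_of("wrist",q)[:4]:
    p=world(c,r["mask"]);t=p[p[:,2]>.009]
    print(q,r["conf"],np.round(r["box"]),(t.max(0)+t.min(0))/2,np.ptp(t,0))
E
```

```text
time_s: 8.45
eef_pos: [0.5318, 0.1963, 0.1258]
ee_rot: [2.077, 2.304, 0.07]
contact_force: [0.3, 0.4, -0.5]
width: 0.499
grip_force: 0.0
stray_holder 0.61 [228. 179. 256. 213.] [0.52681037 0.19464967 0.01189569] [0.02364239 0.02462818 0.00578277]
stray_holder 0.31 [360. 364. 371. 384.] [0.60906623 0.11317978 0.10516694] [0.11341611 0.18847151 0.18390067]
mate_holder 0.87 [236. 135. 267. 167.] [0.52896217 0.23244977 0.01197539] [0.02424251 0.02453475 0.00594726]
mate_holder 0.7 [102.  80. 139. 111.] [0.43033007 0.26337686 0.01199192] [0.0257206  0.02397861 0.00597918]
mate_holder 0.62 [239. 241. 268. 273.] [0.54162466 0.13450878 0.0118429 ] [0.02441072 0.02440575 0.0055955 ]
```

The stray now stands 11 mm from the mate, upright. Next I go to the bin's rear wall, with the fingers turned to close across it.

```bash
python3 -m crank '[[[0.75,1.5,-2,0,-0.18],[0.75,3,-4,0,-0.36],[0.75,4.5,-6,0,-0.54],[0.75,6,-9,0,-0.72],[0.75,7.5,-12,0,-0.9],[0.75,9,-15,0,-1.08],[0.75,11,-18,0,-1.26],[0.75,13.2,-20.2,0,-1.44],[0.75,13.2,-20.2,0,-1.571],[0.75,13.2,-20.2,0,-1.571]]]'; python3 - <<'E'
from h import *
np.set_printoptions(precision=4,suppress=True)
from scipy.spatial.transform import Rotation as R
c=optics.read_camera("wrist");save(c,"w4.png")
s=monitor.sense();print(s['joint_pos'],s['eef_pos'],s['width']);M=R.from_rotvec(s['ee_rot']).as_matrix();print(M)
p=world(c,np.ones((384,512),bool)); q=(p-s['eef_pos'])@M
f=q[(q[:,2]>-.06)&(q[:,2]<.04)&(abs(q[:,1])<.09)]
print(len(f))
for sg in (1,-1):
    g=f[f[:,1]*sg>0]; print(sg,np.percentile(g,[0,2,50,98,100],axis=0))
E
```

```text
time_s: 9.85
eef_pos: [0.6574, -0.007, 0.1164]
ee_rot: [3.093, 0.161, -0.003]
contact_force: [0.2, -0.0, 0.9]
width: 0.753
grip_force: 0.0
[-0.1212  0.4976  1.4334 -0.0475  1.205   1.3615] [ 0.6574 -0.0067  0.1167] 0.7513970437686259
[[ 0.9945  0.1048  0.0006]
 [ 0.1047 -0.9935 -0.0448]
 [-0.0041  0.0446 -0.999 ]]
27539
1 [[-0.0133  0.0001 -0.06  ]
 [-0.0093  0.0132 -0.0594]
 [ 0.011   0.0475 -0.0415]
 [ 0.1125  0.0654  0.035 ]
 [ 0.1189  0.076   0.04  ]]
-1 [[-0.0132 -0.09   -0.06  ]
 [-0.0093 -0.0858 -0.0595]
 [ 0.0108 -0.0514 -0.0431]
 [ 0.1165 -0.0117  0.0392]
 [ 0.1196 -0.0001  0.04  ]]
```

View pics/w4.png

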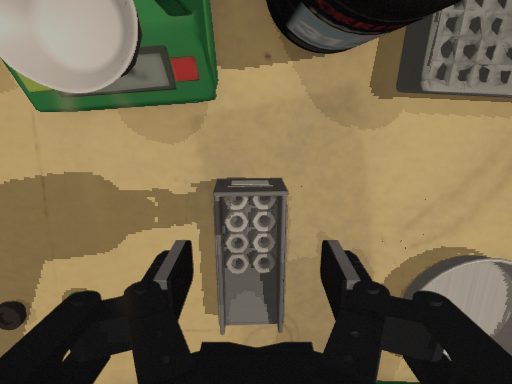

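```bash
python3 - <<'E'
from h import *
np.set_printoptions(precision=4,suppress=True)
from scipy.spatial.transform import Rotation as R
s=monitor.sense();M=R.from_rotvec(s['ee_rot']).as_matrix();print(s['eef_pos'])
c=optics.read_camera("wrist")
p=world(c,np.ones((384,512),bool)); q=(p-s['eef_pos'])@M
f=q[(abs(q[:,0])<.014)&(q[:,2]>-.03)&(q[:,2]<.03)]
for sg in (1,-1):
    g=f[(f[:,1]*sg>0.02)]; print(sg,len(g),np.percentile(g,[0,1,50,99,100],axis=0))
for r in optics.masks_of("wrist","nut_bin")[:1]:
    p=world(c,r["mask"]);t=p[(p[:,2]>.026)&(p[:,2]<.045)]
    print(r["conf"],cv2.minAreaRect(t[:,:2].astype(np.float32)))
    w=p[p[:,2]>.033];print("rear wall",len(w),cv2.minAreaRect(w[:,:2].astype(np.float32)),w[:,2].max())
E
```

```text
[ 0.6574 -0.0067  0.1167]
1 2174 [[-0.0118  0.0318 -0.03  ]
 [-0.0108  0.032  -0.0293]
 [ 0.0064  0.0328 -0.015 ]
 [ 0.011   0.0456  0.008 ]
 [ 0.0114  0.0461  0.0094]]
-1 2177 [[-0.0124 -0.0461 -0.03  ]
 [-0.0109 -0.045  -0.0294]
 [ 0.0064 -0.0323 -0.0151]
 [ 0.011  -0.0315  0.0076]
 [ 0.0113 -0.0313  0.0098]]
0.6 ((0.6041412949562073, -0.012322142720222473), (0.13120824098587036, 0.055689986795186996), 5.992160320281982)
rear wall 459 ((0.6670508980751038, -0.00545310415327549), (0.004610064439475536, 0.05352121219038963), 6.557333946228027) 0.03836174841262546
```

```bash
python3 -m crank '[[[0.75,1,0.2,-4,0],[0.75,1,0.2,-6.6,0],[0.75,1,0.2,-7.4,0],[0.75,1,0.2,-7.4,0],[0.5,1,0.2,-7.4,0],[0.5,1,0.2,-7.4,0],[0.5,1,0.2,-7.4,0]]]' 20; python3 -m crank '[[[0.5,0,0,0.4,0],[0.5,0,0,0.8,0],[0.5,0,0,1.2,0],[0.5,0,0,1.6,0],[0.5,0,0,2,0],[0.5,0,0,2,0]]]'; python3 - <<'E'
from h import *
c=optics.read_camera("wrist");save(c,"w5.png")
c=optics.read_camera("side");save(c,"s5.png")
for r in optics.masks_of("side","nut_bin")[:1]:
    p=world(c,r["mask"]);print(r["conf"],r["box"],[(round(x,3),np.round(p[abs(p[:,0]-x)<.008][:,2].max(),4) if (abs(p[:,0]-x)<.008).any() else None) for x in np.arange(.53,.68,.015)])
E
python3 -c "
import cv2,numpy as np
a=cv2.imread('pics/s5.png')[170:270,190:310];b=cv2.imread('pics/w5.png')
cv2.imwrite('pics/c5.png',np.hstack([cv2.resize(a,(460,384)),cv2.resize(b[100:384,120:392],(340,384))]))"
```

```text
time_s: 10.88
eef_pos: [0.6715, -0.0043, 0.0492]
ee_rot: [3.092, 0.159, 0.013]
contact_force: [-1.9, 3.9, 8.7]
width: 0.496
grip_force: 6.6
time_s: 11.62
eef_pos: [0.6691, -0.0049, 0.0653]
ee_rot: [3.092, 0.159, 0.005]
contact_force: [-0.9, -0.0, -0.8]
width: 0.497
grip_force: 0.0
0.61 [218.3, 205.3, 267.0, 226.7] [(np.float64(0.53), None), (np.float64(0.545), np.float64(0.0307)), (np.float64(0.56), np.float64(0.0312)), (np.float64(0.575), np.float64(0.0307)), (np.float64(0.59), np.float64(0.0319)), (np.float64(0.605), np.float64(0.0304)), (np.float64(0.62), np.float64(0.0322)), (np.float64(0.635), np.float64(0.0318)), (np.float64(0.65), np.float64(0.0306)), (np.float64(0.665), np.float64(0.0367)), (np.float64(0.68), None)]
```

View pics/c5.png

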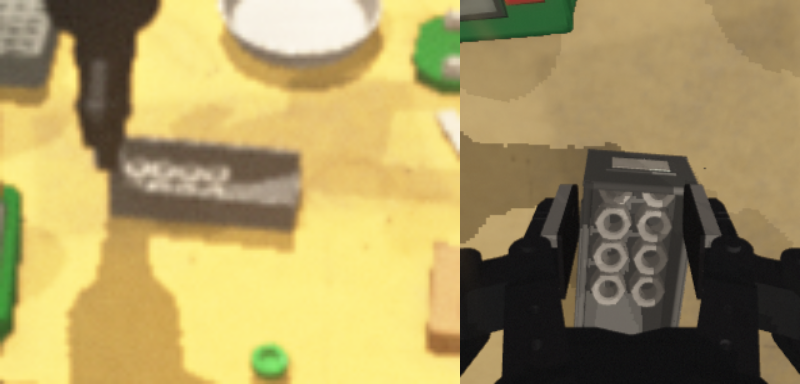

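The fingers rode up over the rear wall's top edge, because the overlap was too thin. The bin hasn't tipped and the nuts are still in place. I'll re-measure the rear wall and grip deeper, catching only its last few millimetres.

```bash
python3 -m crank '[[[0.8,0.2,0,3,0],[0.8,0.2,0,4,0],[0.8,0.2,0,4,0]]]'; python3 - <<'E'
from h import *
np.set_printoptions(precision=4,suppress=True)
s=monitor.sense();print(s['eef_pos'])
c=optics.read_camera("wrist")
for r in optics.masks_of("wrist","nut_bin")[:1]:
    p=world(c,r["mask"]);t=p[(p[:,2]>.026)&(p[:,2]<.045)]
    print(r["conf"],cv2.minAreaRect(t[:,:2].astype(np.float32)))
    w=p[p[:,2]>.034];print("rear wall",len(w),cv2.minAreaRect(w[:,:2].astype(np.float32)),w[:,2].max())
E
```

```text
time_s: 12.15
eef_pos: [0.6715, -0.0049, 0.1059]
ee_rot: [3.092, 0.159, 0.007]
contact_force: [-0.1, 0.1, -1.0]
width: 0.8
grip_force: 0.0
[ 0.6715 -0.0049  0.1059]
0.77 ((0.6125407814979553, -0.012556483969092369), (0.11830886453390121, 0.05576683208346367), 0.5682017207145691)
rear wall 455 ((0.6690219044685364, -0.011970896273851395), (0.004496307112276554, 0.05310171842575073), 0.038014259189367294) 0.03832848895212393
```

```bash
python3 -m crank '[[[0.8,0.45,-0.65,-3,-0.1],[0.75,0.45,-0.65,-5.5,-0.1],[0.75,0.45,-0.65,-6.9,-0.1],[0.75,0.45,-0.65,-7,-0.1],[0.75,0.45,-0.65,-7,-0.1],[0.75,0.45,-0.65,-7,-0.1]]]' 20
```

```text
time_s: 13.0
eef_pos: [0.6763, -0.0114, 0.0363]
ee_rot: [3.096, 0.005, 0.004]
contact_force: [0.4, 1.1, 0.5]
width: 0.748
grip_force: 0.0
```

```bash
python3 -m crank '[[[0.5,0,0,0,0],[0.5,0,0,0,0],[0.5,0,0,0,0],[0.5,0,0,0,0]]]' 20
```

```text
time_s: 13.5
eef_pos: [0.6762, -0.0113, 0.0364]
ee_rot: [3.096, 0.004, 0.003]
contact_force: [-1.9, -0.2, 5.7]
width: 0.621
grip_force: 21.0
```

Gripped at 0.621 of full opening, which is 53 mm and matches the wall. I raise the rear slowly with the nose still on the bench.

```bash
python3 -m crank '[[[0.5,0,0,0.5,0],[0.5,0,0,1,0],[0.5,0,0,1.5,0],[0.5,0,0,2,0],[0.5,0,0,2,0],[0.5,0,0,2,0]]]'; cat > ang.py <<'E'
from h import *
np.set_printoptions(precision=3,suppress=True)
s=monitor.sense();print(s['eef_pos'],s['contact_force'],s['torque'],s['width'],s['grip_force'])
c=optics.read_camera("side");save(c,"sx.png")
r=optics.masks_of("side","nut_bin")
if r:
    m=cv2.erode(r[0]["mask"].astype(np.uint8),np.ones((2,2)))>0
    p=world(c,m);lo,hi=np.percentile(p[:,0],[1,99]);print("bin",r[0]["conf"],np.round(r[0]["box"]),"x",lo,hi)
    X=np.linspace(lo,hi-.005,8)
    T=[];
    for x in X:
        k=abs(p[:,0]-x)<.008
        if k.any(): T.append((x,np.percentile(p[k,2],2),np.percentile(p[k,2],97)))
    T=np.array(T);print(T.T);print("top slope deg",np.degrees(np.arctan(np.polyfit(T[1:-1,0],T[1:-1,2],1)[0])),"bottom",np.degrees(np.arctan(np.polyfit(T[1:-1,0],T[1:-1,1],1)[0])))
E
python3 ang.py
```

```text
time_s: 14.25
eef_pos: [0.6755, -0.0114, 0.055]
ee_rot: [3.096, 0.004, 0.001]
contact_force: [0.7, -0.8, -3.6]
width: 0.62
grip_force: 21.6
[ 0.676 -0.011  0.055] [ 0.737 -0.83  -3.601] [ 0.072 -0.12  -0.033] 0.6202135396620546 21.563479188771453
bin 0.79 [218. 199. 268. 227.] x 0.542826110951645 0.6670689790623634
[[0.543 0.56  0.577 0.594 0.611 0.628 0.645 0.662]
 [0.005 0.004 0.007 0.008 0.01  0.014 0.018 0.018]
 [0.031 0.032 0.035 0.037 0.038 0.042 0.042 0.045]]
top slope deg 7.135226903931935 bottom 8.577668296494684
```

It hinges: the bin is at about 7–8°. I raise it a little more, stiffen the grip, and test whether the tilt holds when the bin is lifted clear.

```bash
python3 -m crank '[[[0.5,0,0,0.5,0],[0.5,0,0,0.8,0],[0.5,0,0,0.8,0]]]'; python3 -m crank '[[[0.4,0,0,0,0],[0.4,0,0,0,0],[0.4,0,0,0.5,0],[0.4,0,0,1,0],[0.4,0,0,1.5,0],[0.4,0,0,1.5,0],[0.4,0,0,1.5,0]]]' 110; python3 ang.py
```

```text
time_s: 14.72
eef_pos: [0.6756, -0.0114, 0.0634]
ee_rot: [3.096, 0.004, 0.001]
contact_force: [-0.7, 0.1, -3.2]
width: 0.619
grip_force: 21.5
time_s: 15.6
eef_pos: [0.6752, -0.0113, 0.0778]
ee_rot: [3.096, 0.004, -0.0]
contact_force: [0.5, -0.1, -4.4]
width: 0.563
grip_force: 114.0
[ 0.675 -0.011  0.078] [ 0.496 -0.061 -4.407] [ 0.018 -0.129 -0.027] 0.5630384728048642 114.03073294088244
bin 0.59 [215. 192. 265. 227.] x 0.5478404102745794 0.6680523784550961
[[ 0.548  0.564  0.581  0.597  0.614  0.63   0.647  0.663]
 [ 0.012  0.011  0.016  0.    -0.     0.027  0.031  0.038]
 [ 0.037  0.04   0.046  0.05   0.056  0.06   0.064  0.074]]
top slope deg 15.868085757749952 bottom 12.985396963319028
```

```bash
python3 -m crank '[[[0.4,0,0,1,0],[0.4,0,0,2,0],[0.4,0,0,3,0],[0.4,0,0,3,0],[0.4,0,0,3,0]]]'; python3 ang.py
```

```text
time_s: 16.32
eef_pos: [0.6752, -0.0113, 0.1079]
ee_rot: [3.096, 0.004, -0.0]
contact_force: [1.4, 0.6, -3.3]
width: 0.561
grip_force: 114.0
[ 0.675 -0.011  0.108] [ 1.399  0.596 -3.31 ] [ 0.048 -0.163 -0.019] 0.560625242148816 114.04465857893229
bin 0.88 [216. 186. 267. 221.] x 0.5477816675864392 0.6706946672741559
[[ 0.548  0.565  0.581  0.598  0.615  0.632  0.649  0.666]
 [-0.001  0.042  0.046  0.051  0.056  0.059  0.063  0.068]
 [ 0.066  0.071  0.075  0.079  0.085  0.089  0.094  0.096]]
top slope deg 15.594838947810466 bottom 14.192992748315028
```

The tilt is stable at about 15° with the nose 38 mm up. I carry it over the dish.

```bash
python3 -m crank '[[[0.4,0,-1,0.7,0],[0.4,-0.2,-3.5,1,0],[0.4,-0.4,-6.5,1,0],[0.4,-0.6,-10,1,0],[0.4,-0.8,-13.5,1,0],[0.4,-1,-17,1,0],[0.4,-1,-19.5,1,0],[0.4,-1,-20.7,1,0],[0.4,-1,-20.7,0.5,0],[0.4,-1,-20.7,0,0]]]'; python3 ang.py; python3 - <<'E'
from h import *
c=optics.read_camera("top");save(c,"t6.png")
for q in ("dish","nut_bin"):
  for r in optics.masks_of("top",q)[:1]:
    p=world(c,r["mask"]);print(q,r["conf"],np.percentile(p,1,0),np.percentile(p,99,0))
a=cv2.imread('pics/sx.png')[130:230,210:330];b=cv2.imread('pics/t6.png')[150:250,270:370]
cv2.imwrite('pics/c6.png',np.hstack([cv2.resize(a,(420,350)),cv2.resize(b,(350,350))]))
E
```

```text
time_s: 17.68
eef_pos: [0.6652, -0.2169, 0.1072]
ee_rot: [3.097, 0.006, -0.001]
contact_force: [-0.1, 0.4, -3.7]
width: 0.564
grip_force: 114.2
[ 0.665 -0.217  0.107] [-0.071  0.373 -3.746] [ 0.028 -0.201 -0.019] 0.564426602138854 114.23886023461819
bin 0.74 [231. 142. 276. 173.] x 0.5382603922807758 0.6595977483664387
[[0.538 0.555 0.571 0.588 0.605 0.621 0.638 0.655]
 [0.008 0.041 0.045 0.05  0.055 0.057 0.062 0.067]
 [0.064 0.068 0.072 0.077 0.083 0.088 0.094 0.095]]
top slope deg 17.603423584726734 bottom 14.232957291829335
dish 0.58 [ 0.48221829 -0.29030886 -0.00168806] [ 0.58125767 -0.18307417  0.49194189]
nut_bin 0.54 [ 0.5470432  -0.26100358 -0.0009194 ] [ 0.66279287 -0.17138612  0.49196269]
```

View pics/c6.png

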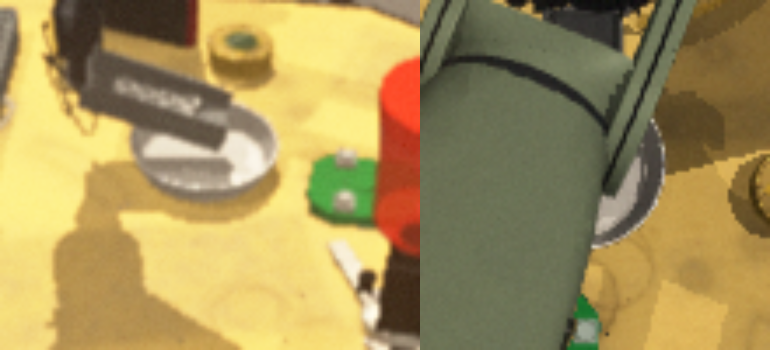

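Left half: the bin's nose is over the middle of the dish at about 15°, with the nuts still at the rear. I lower the nose to the dish floor.

```bash
python3 -m crank '[[[0.4,0,0,-1,0],[0.4,0,0,-2,0],[0.4,0,0,-2.6,0],[0.4,0,0,-3,0],[0.4,0,0,-3,0]]]'; python3 ang.py
```

```text
time_s: 18.55
eef_pos: [0.665, -0.2183, 0.0774]
ee_rot: [3.096, 0.004, -0.001]
contact_force: [-0.6, -0.1, -3.1]
width: 0.563
grip_force: 114.2
[ 0.665 -0.218  0.077] [-0.572 -0.054 -3.131] [ 0.048 -0.092 -0.049] 0.5630244707533634 114.16092971339822
bin 0.78 [234. 150. 276. 181.] x 0.537449790195658 0.6554988468366479
[[0.537 0.554 0.57  0.586 0.602 0.618 0.634 0.65 ]
 [0.01  0.013 0.015 0.021 0.025 0.026 0.031 0.036]
 [0.035 0.04  0.041 0.045 0.049 0.053 0.061 0.064]]
top slope deg 14.14306753404135 bottom 12.550571920256363
```

```bash
python3 -m crank '[[[0.5,0,0,0,0],[0.5,0,0,0,0],[0.5,0,0,0,0],[0.5,0,0,0.4,0],[0.5,0,0,0.6,0],[0.5,0,0,0.6,0],[0.5,0,0,0.6,0]]]' 20; cat >> ang.py <<'E'
for r in optics.masks_of("side","nut_1_centre"):
    p=world(c,r["mask"]); print("nut %.2f"%r["conf"],np.round(r["box"]),len(p),np.median(p,0) if len(p) else "")
# raised things inside the dish, nearer the robot than the lip
p=world(c,np.ones((384,512),bool)); d=np.hypot(p[:,0]-.558,p[:,1]+.219)
k=(d<.052)&(p[:,0]<.545)&(p[:,2]>.009)&(p[:,2]<.06); print("raised px in dish",k.sum())
E
python3 ang.py
```

```text
time_s: 19.52
eef_pos: [0.6652, -0.2183, 0.0839]
ee_rot: [3.096, 0.004, -0.0]
contact_force: [-0.8, 0.7, -3.9]
width: 0.558
grip_force: 114.2
[ 0.665 -0.218  0.084] [-0.789  0.716 -3.885] [ 0.092 -0.2    0.032] 0.5584645479851972 114.23389669507742
nut 0.49 [260. 279. 266. 290.] 93 [0.528 0.194 0.013]
raised px in dish 43
```

The grip force stayed at 114 N. I'll lower the nose again and relax the grip by easing the opening toward the 20 N contact width.

```bash
python3 -m crank '[[[0.5,0,0,-0.4,0],[0.5,0,0,-0.8,0],[0.58,0,0,-0.8,0],[0.6,0,0,-0.8,0],[0.6,0,0,-0.8,0]]]' 20; python3 ang.py
```

```text
time_s: 20.3
eef_pos: [0.6652, -0.2183, 0.0758]
ee_rot: [3.096, 0.004, -0.0]
contact_force: [0.3, -0.6, -3.5]
width: 0.602
grip_force: 50.4
[ 0.665 -0.218  0.076] [ 0.3   -0.561 -3.474] [ 0.085 -0.095 -0.012] 0.6024020472082047 50.38331066491082
raised px in dish 50
```

```bash
python3 -m crank '[[[0.615,0,0,0,0],[0.615,0,0,0,0],[0.615,0,0,0,0],[0.615,0,0,0.4,0],[0.615,0,0,0.8,0],[0.615,0,0,0.8,0],[0.615,0,0,0.8,0]]]' 20; python3 ang.py
```

```text
time_s: 21.32
eef_pos: [0.6657, -0.2184, 0.0842]
ee_rot: [3.096, 0.004, 0.002]
contact_force: [1.2, 0.1, -2.2]
width: 0.614
grip_force: 26.5
[ 0.666 -0.218  0.084] [ 1.218  0.051 -2.206] [ 0.029 -0.188 -0.003] 0.6143819461330129 26.51221789419651
bin 0.69 [232. 148. 277. 180.] x 0.5427301160841178 0.6607605587301887
[[0.543 0.559 0.575 0.591 0.607 0.623 0.64  0.656]
 [0.003 0.012 0.016 0.022 0.028 0.023 0.    0.044]
 [0.034 0.038 0.045 0.053 0.058 0.065 0.07  0.079]]
top slope deg 22.016835434681784 bottom -3.0176950570882863
raised px in dish 19
```

The bin is now hinging under control at 22°. I raise it in small steps and watch for nuts in the dish.

```bash
cat > cnt.py <<'E'
from h import *
np.set_printoptions(precision=3,suppress=True)
s=monitor.sense();z=s['eef_pos'][2];print(s['eef_pos'],s['contact_force'],s['grip_force'],s['time_s'])
c=optics.read_camera("side");save(c,"n_%d.png"%(s['time_s']*100))
for q in ("nut_bin","nut_1_centre"):
  for r in optics.masks_of("side",q):
    p=world(c,r["mask"]); print(q,"%.2f"%r["conf"],np.round(r["box"]),len(p),np.percentile(p,1,0),np.percentile(p,99,0))
p=world(c,np.ones((384,512),bool)); d=np.hypot(p[:,0]-.558,p[:,1]+.219)
for hi in (.535,.545): 
    k=(d<.054)&(p[:,0]<hi)&(p[:,2]>.009)&(p[:,2]<.05); print("raised px",hi,k.sum(),p[k].mean(0))
E
python3 -m crank '[[[0.615,0,0,0.2,0],[0.615,0,0,0.35,0],[0.615,0,0,0.35,0],[0.615,0,0,0.35,0]]]'; python3 cnt.py; python3 -m crank '[[[0.615,0,0,0.2,0],[0.615,0,0,0.35,0],[0.615,0,0,0.35,0],[0.615,0,0,0.35,0]]]'; python3 cnt.py
```

```text
time_s: 21.98
eef_pos: [0.6652, -0.2183, 0.0873]
ee_rot: [3.096, 0.004, -0.0]
contact_force: [-0.8, -0.5, -2.6]
width: 0.615
grip_force: 26.4
[ 0.665 -0.218  0.087] [-0.754 -0.548 -2.591] 26.43417678773403 21.975
nut_bin 0.62 [231. 148. 275. 180.] 652 [ 0.544 -0.248  0.01 ] [ 0.667 -0.19   0.086]
nut_1_centre 0.70 [230. 147. 273. 178.] 706 [ 0.543 -0.28   0.   ] [ 0.669 -0.187  0.09 ]
raised px 0.535 0 [nan nan nan]
raised px 0.545 13 [ 0.543 -0.224  0.026]
time_s: 22.62
eef_pos: [0.6655, -0.2184, 0.091]
ee_rot: [3.096, 0.004, 0.001]
contact_force: [-0.9, 0.5, -2.8]
width: 0.619
grip_force: 26.4
[ 0.665 -0.218  0.091] [-0.859  0.512 -2.77 ] 26.380694434046745 22.625
nut_bin 0.61 [233. 148. 276. 179.] 643 [ 0.547 -0.249  0.01 ] [ 0.665 -0.19   0.083]
raised px 0.535 0 [nan nan nan]
raised px 0.545 3 [ 0.544 -0.229  0.029]cnt.py:10: RuntimeWarning: Mean of empty slice.
  k=(d<.054)&(p[:,0]<hi)&(p[:,2]>.009)&(p[:,2]<.05); print("raised px",hi,k.sum(),p[k].mean(0))
  ret = um.true_divide(
cnt.py:10: RuntimeWarning: Mean of empty slice.
  k=(d<.054)&(p[:,0]<hi)&(p[:,2]>.009)&(p[:,2]<.05); print("raised px",hi,k.sum(),p[k].mean(0))
  ret = um.true_divide(
```

```bash
python3 -m crank '[[[0.615,0,0,0.15,0],[0.615,0,0,0.3,0],[0.615,0,0,0.3,0],[0.615,0,0,0.3,0],[0.615,0,0,0.3,0]]]'|head -2; python3 -W ignore cnt.py
```

```text
time_s: 23.4
eef_pos: [0.6653, -0.2183, 0.0939]
[ 0.665 -0.218  0.094] [ 0.043  0.666 -2.63 ] 26.302955523133278 23.4
nut_bin 0.62 [234. 147. 270. 180.] 479 [ 0.552 -0.247  0.013] [ 0.659 -0.19   0.082]
raised px 0.535 0 [nan nan nan]
raised px 0.545 3 [ 0.544 -0.255  0.023]
```

```bash
python3 -m crank '[[[0.615,0,0,0.15,0],[0.615,0,0,0.3,0],[0.615,0,0,0.3,0],[0.615,0,0,0.3,0],[0.615,0,0,0.3,0]]]'|head -2; python3 -W ignore cnt.py
```

```text
time_s: 24.18
eef_pos: [0.6654, -0.2184, 0.097]
[ 0.665 -0.218  0.097] [ 0.173  0.554 -2.067] 26.23936526477337 24.175
nut_bin 0.64 [230. 145. 273. 181.] 595 [ 0.554 -0.247  0.013] [ 0.667 -0.19   0.095]
raised px 0.535 7 [ 0.532 -0.224  0.018]
raised px 0.545 29 [ 0.538 -0.222  0.018]
```

```bash
python3 -m crank '[[[0.615,0,0,0,0],[0.615,0,0,0,0],[0.615,0,0,0,0]]]'|head -2; python3 -W ignore cnt.py; python3 -c "
import cv2,glob
f=sorted(glob.glob('pics/n_*.png'))[-1];a=cv2.imread(f)[135:200,215:305];cv2.imwrite('pics/v9.png',cv2.resize(a,None,fx=8,fy=8,interpolation=2))"
```

```text
time_s: 24.7
eef_pos: [0.6654, -0.2184, 0.0969]
[ 0.665 -0.218  0.097] [ 0.703 -0.532 -2.583] 26.251848489046097 24.7
nut_bin 0.75 [231. 147. 272. 179.] 651 [ 0.552 -0.249  0.008] [ 0.667 -0.19   0.089]
raised px 0.535 20 [ 0.526 -0.228  0.012]
raised px 0.545 25 [ 0.529 -0.224  0.015]
```

View pics/v9.png

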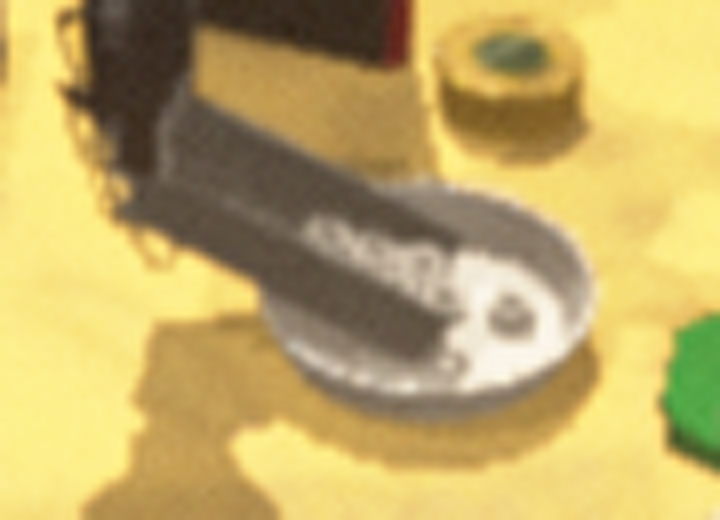

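The view shows one nut in the dish at (510,315) and a second half-hidden beside the nose at (455,360); the rest are queued in the bin. I raise it another small step, with a dark-blob count of the dish floor.

```bash
cat >> cnt.py <<'E'
g=cv2.cvtColor(c["img"],cv2.COLOR_RGB2GRAY)
p=world(c,c["depth"]>=0).reshape(384,512,3) if (c["depth"]>0).all() else None
if p is not None:
    d=np.hypot(p[...,0]-.558,p[...,1]+.219)
    reg=(d<.056)&(p[...,0]<.562)&(p[...,2]<.035)
    v,u=np.nonzero(reg)
    for row in range(v.min(),v.max()+1):
        print(row,"".join("%2s"%("" if not reg[row,k] else g[row,k]//26) for k in range(u.min(),u.max()+1)))
E
python3 -W ignore cnt.py | tail -40; python3 -m crank '[[[0.615,0,0,0.15,0],[0.615,0,0,0.2,0],[0.615,0,0,0.2,0],[0.615,0,0,0.2,0],[0.615,0,0,0.2,0]]]'|head -2; python3 -W ignore cnt.py
```

```text
[ 0.665 -0.218  0.097] [-0.033 -0.368 -2.018] 26.253740787506104 24.85
nut_bin 0.67 [231. 147. 273. 178.] 642 [ 0.552 -0.268  0.008] [ 0.665 -0.19   0.095]
raised px 0.535 22 [ 0.526 -0.227  0.012]
raised px 0.545 27 [ 0.529 -0.223  0.015]
time_s: 25.62
eef_pos: [0.6652, -0.2183, 0.0988]
[ 0.665 -0.218  0.099] [ 0.034 -0.846 -2.601] 26.19660347700119 25.625
nut_bin 0.93 [230. 144. 272. 180.] 717 [ 0.554 -0.34  -0.001] [ 0.666 -0.19   0.096]
raised px 0.535 37 [ 0.525 -0.218  0.012]
raised px 0.545 38 [ 0.526 -0.219  0.012]
```

```bash
sed -i '/^p=world(c,c\["depth"\]/,$d' cnt.py; cat >> cnt.py <<'E'
V,U=np.mgrid[:384,:512]; D=c["depth"]
p=np.dstack([(U-c["cx"])/c["fx"]*D,(V-c["cy"])/c["fy"]*D,D])@c["pose"][:3,:3].T+c["pose"][:3,3]
d=np.hypot(p[...,0]-.558,p[...,1]+.219); reg=(D>0)&(d<.058)&(p[...,0]<.56)&(p[...,2]<.035)
v,u=np.nonzero(reg)
for row in range(v.min(),v.max()+1):
    print(row,"".join("  ." if not reg[row,k] else "%3d"%g[row,k] if g[row,k]<160 else " --" for k in range(u.min(),u.max()+1)))
print("cols",u.min(),u.max())
E
python3 -W ignore cnt.py
```

```text
[ 0.665 -0.218  0.099] [-0.154 -0.431 -2.306] 26.193749830126762 25.775
nut_bin 0.74 [231. 145. 268. 182.] 618 [ 0.555 -0.249  0.011] [ 0.667 -0.19   0.095]
raised px 0.535 37 [ 0.525 -0.218  0.013]
raised px 0.545 37 [ 0.525 -0.218  0.013]
161   .  .  .129  .  .  .126  .  .  .  .  .  .  .  .  .  .  .  .  .
162   .  .  .  .  .129  .  .  .  .  .  .  .  .  .  .  .  .  .  .  .
163   .  .  .  .  .  .127  .  .  .  .  .  .  .  .  .  .  .  .  .  .
164   .  .  . 88 90103123130  .  .  .125123120  .  .  .  .  .  .  .
165   .  .  .118106109126134135  .126125123  .  .  .  .  .  .  .  .
166   .  . -- -- -- -- -- -- -- --143132  .126  .  .131  .  .  .  .
167   .  .151 -- -- -- -- -- -- -- -- -- --157135  .  .129  .  .  .
168   .  . -- -- -- -- -- -- -- -- -- -- -- -- --147135132128  .  .
169   .  . -- -- -- -- -- -- -- -- -- -- -- -- -- -- --134135  .  .
170   .  . -- -- -- -- -- -- -- -- -- -- -- -- -- -- -- --143  .  .
171   .  . --159 -- -- -- -- -- -- -- -- -- -- -- -- -- -- --159  .
172   .  . --143145 -- -- -- -- -- -- -- -- -- -- -- -- -- -- --  .
173   .104  .119123152 -- -- -- -- -- -- --
[... 357 characters left out ...]
-  .  .
179   .110123159 -- -- -- -- -- --155136135127148 -- -- --  .  .  .
180   .137139 -- -- -- -- -- -- -- -- --150150 -- --  .  .  .134  .
181   . --159 -- -- -- -- -- -- -- -- -- -- --  .  .  .  .  .  .  .
182  --  . -- -- -- -- -- -- -- -- --  .  .  .  .  .  .  .  .  .  .
183   .  . -- --  .  .  .  .  .  .  .  .  .  .  .  .  .132  .  .  .
184   .  .  .  .  .  .  .  .  .  .  .  .  .  .  .130139  .  .  .  .
185   .  .  .  .  .  .  .  .  .  .  .  .  .  .134141  .  .  .  .  .
186   .  .  .  .  .  .  .  .127  .  .130136137141  .  .  .  .  .  .
187 129129  .  .  .127128127135137  .  .  .  .  .  .  .  .  .  .  .
188 147142137142143136135  .  .140  .  .  .  .  .  .  .  .  .  .  .
cols 266 286
```

```bash
cat > wn.py <<'E'
from h import *
np.set_printoptions(precision=3,suppress=True)
for n in ("wrist","top","side"):
    c=optics.read_camera(n);save(c,"z_%s.png"%n)
    for r in optics.masks_of(n,"nut_1_centre"):
        p=world(c,r["mask"]); print(n,"%.2f"%r["conf"],np.round(r["box"]),len(p),np.median(p,0) if len(p) else "")
    p=world(c,np.ones((384,512),bool)); d=np.hypot(p[:,0]-.558,p[:,1]+.219); k=(d<.056)&(p[:,0]<.55)&(p[:,2]>.009)&(p[:,2]<.04)
    H,_,_=np.histogram2d(p[k,0],p[k,1],bins=[np.arange(.495,.56,.005),np.arange(-.28,-.155,.005)]); print(n,k.sum()); 
    if k.sum(): print(H.astype(int))
E
python3 wn.py
```

```text
wrist 0.57 [250. 286. 277. 314.] 599 [ 0.601 -0.226  0.037]
wrist 21
[[0 0 0 0 0 0 0 0 0 0 0 0 0 0 0 0 0 0 0 0 0 0 0 0 0]
 [0 0 0 0 0 0 0 0 0 0 0 0 0 0 0 0 0 0 0 0 0 0 0 0 0]
 [0 0 0 0 0 0 0 0 0 0 0 0 0 0 0 0 0 0 0 0 0 0 0 0 0]
 [0 0 0 0 0 0 0 0 0 0 0 0 0 0 0 0 0 0 0 0 0 0 0 0 0]
 [0 0 0 0 0 0 0 0 0 0 0 0 0 0 0 0 0 0 0 0 0 0 0 0 0]
 [0 0 0 0 0 0 0 0 0 0 0 0 0 0 0 0 0 0 0 0 0 0 0 0 0]
 [0 0 0 0 0 0 0 0 0 0 0 0 0 0 0 0 0 0 0 0 0 0 0 0 0]
 [0 0 0 0 0 0 0 0 0 0 0 3 0 2 0 0 0 0 0 0 0 0 0 0 0]
 [0 3 1 0 0 0 0 0 0 0 0 0 0 0 0 0 0 0 0 0 0 0 0 0 0]
 [0 5 0 0 0 0 0 0 0 0 0 0 0 0 0 0 0 0 0 0 0 0 0 0 0]
 [0 5 0 0 0 0 0 0 0 0 2 0 0 0 0 0 0 0 0 0 0 0 0 0 0]
 [0 0 0 0 0 0 0 0 0 0 0 0 0 0 0 0 0 0 0 0 0 0 0 0 0]
 [0 0 0 0 0 0 0 0 0 0 0 0 0 0 0 0 0 0 0 0 0 0 0 0 0]]
top 1
[[0 0 0 0 0 0 0 0 0 0 0 0 0 0 0 0 0 0 0 0 0 0 0 0 0]
 [0 0 0 0 0 0 0 0 0 0 0 0 0 0 0 0 0 0 0 0 0 0 0 0 0]
 [0 0 0 0 0 0 0 0 0 0 0 0 0 0 0 0 0 0 0 0 0 0 0 0 0]
 [0 0 0 0 0 0 0 0 0 0 0 0 0 0 0 0 0 0 0 0 0 0 0 0 0]
 [0 0 0 0 0 1 0 0 0 0 0 0 0 0 0 0 0 0 0 0 0 0 0 0 0]
 [0 0 0 0 0 0 0 0 0 0 0 0 0 0 0 0 0 0 0 0 0 0 0 0 0]
 [0 0 0 0 0 0 0 0
[... 352 characters left out ...]
]]
side 50
[[0 0 0 0 0 0 0 0 0 0 0 0 0 0 0 0 0 0 0 0 0 0 0 0 0]
 [0 0 0 0 0 0 0 0 0 0 0 0 0 0 0 0 0 0 0 0 0 0 0 0 0]
 [0 0 0 0 0 0 0 0 0 0 0 0 0 0 0 0 0 0 0 0 0 0 0 0 0]
 [0 0 0 0 0 0 0 0 0 0 0 0 0 0 0 0 0 0 0 0 0 0 0 0 0]
 [0 0 0 0 1 0 0 0 0 0 4 1 0 2 0 2 0 0 0 0 0 0 0 0 0]
 [0 0 0 1 0 0 0 0 0 4 0 1 1 2 1 1 1 0 0 0 0 0 0 0 0]
 [0 0 0 0 0 0 0 0 1 1 0 1 3 2 0 0 1 0 0 0 0 0 0 0 0]
 [0 0 0 0 0 0 0 0 1 1 2 1 0 2 0 3 0 0 0 0 0 0 0 0 0]
 [0 0 1 0 0 0 0 0 0 0 0 0 0 0 0 0 0 0 0 0 0 0 0 0 0]
 [0 1 0 0 0 0 0 0 0 0 0 0 0 0 0 0 0 0 0 0 0 0 0 0 0]
 [0 3 0 0 0 0 0 2 0 0 0 0 0 0 0 0 1 1 0 0 0 0 0 0 0]
 [0 0 0 0 0 0 0 0 0 0 0 0 0 0 0 0 0 0 0 0 0 0 0 0 0]
 [0 0 0 0 0 0 0 0 0 0 0 0 0 0 0 0 0 0 0 0 0 0 0 0 0]]
```

Height map: a 20×45 mm raised patch, so about two nuts, and at most three if one is hidden by the bin wall. One more release lands in the 3–5 range.

```bash
cat > hm.py <<'E'
from h import *
np.set_printoptions(linewidth=200)
s=monitor.sense();print(s['eef_pos'],s['time_s'],s['grip_force'])
c=optics.read_camera("side");save(c,"y_%d.png"%(s['time_s']*100))
p=world(c,np.ones((384,512),bool)); d=np.hypot(p[:,0]-.558,p[:,1]+.219); k=(d<.058)&(p[:,0]<.56)&(p[:,2]>.009)&(p[:,2]<.04)
H,_,_=np.histogram2d(p[k,0],p[k,1],bins=[np.arange(.50,.565,.005),np.arange(-.28,-.155,.005)]); print(k.sum(),(k&(p[:,0]<.545)).sum()); print(H.astype(int))
E
python3 -m crank '[[[0.615,0,0,0.1,0],[0.615,0,0,0.2,0],[0.615,0,0,0.2,0],[0.615,0,0,0.2,0],[0.615,0,0,0.2,0]]]'|head -2; python3 hm.py
```

```text
time_s: 26.85
eef_pos: [0.6654, -0.2184, 0.101]
[ 0.66542139 -0.21839986  0.10101006] 26.85 26.140026971697807
119 65
[[0 0 0 0 0 0 0 0 1 2 2 0 1 0 0 0 0 0 0 0 0 0 0 0 0]
 [0 0 0 0 0 0 3 0 1 0 0 0 0 0 0 0 0 0 0 0 0 0 0 0 0]
 [0 0 0 0 0 1 0 0 0 0 0 0 0 0 0 0 0 0 0 0 0 0 0 0 0]
 [0 0 0 0 3 0 0 0 0 1 1 2 1 1 1 1 0 0 0 0 0 0 0 0 0]
 [0 0 0 1 0 0 0 0 0 4 0 0 1 1 0 1 3 0 0 0 0 0 0 0 0]
 [0 0 3 1 0 0 0 0 0 3 1 1 2 3 0 1 0 0 0 0 0 0 0 0 0]
 [0 0 2 0 0 0 0 0 0 1 1 1 0 2 0 3 0 0 0 0 0 0 0 0 0]
 [0 4 0 0 0 0 0 0 0 0 0 0 0 0 0 0 0 0 0 0 0 0 0 0 0]
 [1 2 0 0 0 0 0 0 0 0 0 0 0 0 0 0 0 0 0 0 0 0 0 0 0]
 [0 2 0 0 0 0 1 0 0 0 1 1 0 0 0 0 1 0 0 0 0 0 0 0 0]
 [2 0 0 0 0 0 4 2 0 1 1 0 6 1 1 0 2 2 0 0 0 0 0 0 0]
 [1 0 0 0 0 0 2 2 0 4 2 0 2 1 0 1 4 7 0 0 0 0 0 0 0]]
```

```bash
python3 -m crank '[[[0.615,0,0,0.1,0],[0.615,0,0,0.2,0],[0.615,0,0,0.2,0],[0.615,0,0,0.2,0],[0.615,0,0,0.2,0]]]'|head -2; python3 hm.py
```

```text
time_s: 27.52
eef_pos: [0.6653, -0.2183, 0.1029]
[ 0.66529201 -0.21829761  0.10285324] 27.525 26.11062727868557
133 73
[[0 0 0 0 0 0 0 0 2 1 2 1 0 0 0 0 0 0 0 0 0 0 0 0 0]
 [0 0 0 0 0 0 1 0 0 0 0 0 0 0 0 0 0 0 0 0 0 0 0 0 0]
 [0 0 0 0 0 2 1 0 0 0 0 0 0 0 0 0 0 0 0 0 0 0 0 0 0]
 [0 0 0 2 3 1 0 0 0 1 2 1 1 1 1 1 0 0 0 0 0 0 0 0 0]
 [0 0 0 2 0 0 0 0 0 3 1 1 1 1 0 1 2 0 0 0 0 0 0 0 0]
 [0 0 5 0 0 0 0 0 0 2 1 1 1 3 0 0 1 0 0 0 0 0 0 0 0]
 [0 0 2 0 0 0 0 0 0 2 1 2 0 1 1 1 0 0 0 0 0 0 0 0 0]
 [0 2 0 0 0 0 0 0 0 0 0 0 0 0 0 0 0 0 0 0 0 0 0 0 0]
 [0 2 1 0 0 0 0 0 0 3 1 1 3 0 0 0 0 0 0 0 0 0 0 0 0]
 [2 3 0 0 0 0 0 0 0 2 2 1 5 0 0 1 1 0 0 0 0 0 0 0 0]
 [1 1 0 0 0 0 3 2 0 0 1 2 1 3 1 1 0 2 0 0 0 0 0 0 0]
 [1 0 0 0 0 0 2 5 2 1 0 1 1 2 0 0 5 5 0 0 0 0 0 0 0]]
```

```bash
python3 -m crank '[[[0.615,0,0,0.1,0],[0.615,0,0,0.1,0],[0.615,0,0,0.1,0],[0.615,0,0,0.1,0]]]'|head -2; python3 hm.py
```

```text
time_s: 28.08
eef_pos: [0.6653, -0.2183, 0.1039]
[ 0.66530097 -0.21834823  0.1038976 ] 28.075 26.06375902891159
120 70
[[0 0 0 0 0 0 0 0 1 0 1 1 1 0 0 0 0 0 0 0 0 0 0 0 0]
 [0 0 0 0 0 0 0 0 1 0 0 0 0 0 0 0 0 0 0 0 0 0 0 0 0]
 [0 0 0 0 0 1 0 0 0 0 0 0 0 0 0 0 0 0 0 0 0 0 0 0 0]
 [0 0 0 2 3 0 0 0 0 0 3 0 2 1 0 1 1 0 0 0 0 0 0 0 0]
 [0 0 0 1 0 0 0 0 2 0 1 1 1 1 0 2 1 0 0 0 0 0 0 0 0]
 [0 0 3 1 0 0 0 0 0 4 0 2 1 3 0 0 2 0 0 0 0 0 0 0 0]
 [0 0 1 0 0 0 0 0 0 0 1 1 1 1 1 2 0 0 0 0 0 0 0 0 0]
 [0 3 1 0 0 0 0 0 0 1 1 0 0 0 0 0 0 0 0 0 0 0 0 0 0]
 [0 3 0 0 0 0 0 0 0 0 1 2 5 0 0 0 0 0 0 0 0 0 0 0 0]
 [1 2 0 0 0 0 0 0 0 0 1 3 2 1 1 1 0 0 0 0 0 0 0 0 0]
 [1 0 0 0 0 0 3 1 0 0 0 0 1 3 2 1 1 2 0 0 0 0 0 0 0]
 [1 0 0 0 0 0 3 2 0 1 2 2 0 3 1 0 2 6 0 0 0 0 0 0 0]]
```

```bash
python3 - <<'E'
from h import *
c=optics.read_camera("side");w=optics.read_camera("wrist")
p=world(c,np.ones((384,512),bool));k=(p[:,0]>.53)&(p[:,0]<.55)&(abs(p[:,1]+.22)<.02)&(p[:,2]<.05);print(np.round(p[k][np.argsort(p[k,0])],3))
a=cv2.resize(c["img"][140:195,225:300],(450,330),interpolation=2);b=cv2.resize(w["img"][150:384,150:362],(350,330))
cv2.imwrite("pics/v10.png",np.hstack([a,b])[:,:,::-1])
E
```

```text
[[ 0.53  -0.234  0.013]
 [ 0.53  -0.201  0.007]
 [ 0.531 -0.201  0.015]
 [ 0.531 -0.207  0.015]
 [ 0.531 -0.212  0.015]
 [ 0.532 -0.224  0.008]
 [ 0.532 -0.222  0.014]
 [ 0.533 -0.227  0.014]
 [ 0.533 -0.204  0.004]
 [ 0.534 -0.206  0.006]
 [ 0.534 -0.203  0.013]
 [ 0.534 -0.215  0.008]
 [ 0.535 -0.23  -0.001]
 [ 0.536 -0.231  0.003]
 [ 0.536 -0.236  0.003]
 [ 0.536 -0.202  0.005]
 [ 0.537 -0.213  0.001]
 [ 0.537 -0.215  0.003]
 [ 0.538 -0.223  0.001]
 [ 0.538 -0.225  0.003]
 [ 0.539 -0.231  0.002]
 [ 0.539 -0.235  0.003]
 [ 0.539 -0.201  0.002]
 [ 0.539 -0.23   0.015]
 [ 0.539 -0.234  0.008]
 [ 0.539 -0.228  0.021]
 [ 0.54  -0.206  0.002]
 [ 0.54  -0.207  0.005]
 [ 0.54  -0.211  0.006]
 [ 0.541 -0.22   0.002]
 [ 0.541 -0.218  0.008]
 [ 0.541 -0.215  0.015]
 [ 0.542 -0.219  0.015]
 [ 0.542 -0.221  0.018]
 [ 0.542 -0.225  0.018]
 [ 0.542 -0.201  0.001]
 [ 0.543 -0.229  0.019]
 [ 0.543 -0.203  0.004]
 [ 0.543 -0.212  0.001]
 [ 0.544 -0.217  0.001]
 [ 0.544 -0.22   0.002]
 [ 0.544 -0.218  0.008]
 [ 0.544 -0.216  0.014]
 [ 0.545 -0.22   0.014]
 [ 0.545 -0.221  0.018]
 [ 0.545 -0.222  0.021]
 [ 0.545 -0.201  0.001]
 [ 0.546 -0.229  0.02 ]
 [ 0.546 -0.204  0.003]
 [ 0.546 -0.211  0.001]
 [ 0.547 -0.212  0.004]
 [ 0.547 -0.221  0.001]
 [ 0.547 -0.219  0.007]
 [ 0.548 -0.218  0.011]
 [ 0.548 -0.218  0.015]
 [ 0.548 -0.221  0.017]
 [ 0.548 -0.221  0.021]
 [ 0.549 -0.224  0.022]
 [ 0.549 -0.202  0.004]
 [ 0.55  -0.21   0.001]
 [ 0.55  -0.204  0.018]
 [ 0.55  -0.202  0.024]
 [ 0.55  -0.203  0.027]
 [ 0.55  -0.215  0.002]]
```

View pics/v10.png

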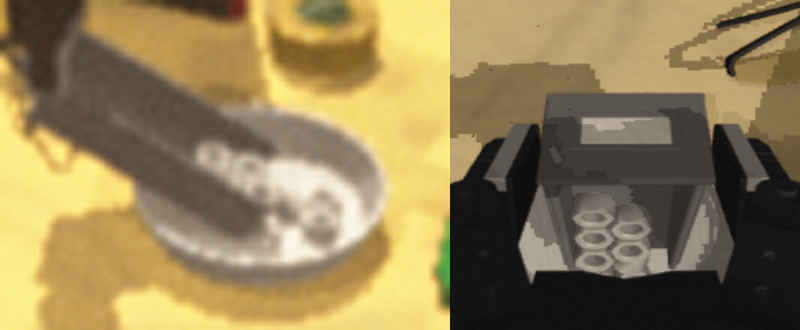

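Side view (left): two nuts lie in the dish near (322,215) and a third is tipping over the lip at (285,210). The wrist view (right) shows five or six still in the bin. I raise it one small step more.

```bash
python3 -m crank '[[[0.615,0,0,0.1,0],[0.615,0,0,0.15,0],[0.615,0,0,0.15,0],[0.615,0,0,0.15,0]]]'|head -2; sed -i 's/^H,_.*$/Z=np.zeros((13,24),int)\nfor q in p[k]:\n    i,j=int((q[0]-.5)\/.005),int((q[1]+.28)\/.005)\n    if 0<=i<13 and 0<=j<24: Z[i,j]=max(Z[i,j],q[2]*1000)\nprint(k.sum(),(k\&(p[:,0]<.545)).sum());print(Z)/' hm.py; python3 hm.py
```

```text
time_s: 28.72
eef_pos: [0.6653, -0.2184, 0.1054]
[ 0.66528379 -0.21837954  0.10538552] 28.725 26.02422595024109
128 75
[[ 0  0  0  0  0  0  0  0  0  0  0 14 12  0  0  0  0  0  0  0  0  0  0  0]
 [ 0  0  0  0  0  0  0  0  0  0  0  0  0  0  0  0  0  0  0  0  0  0  0  0]
 [ 0  0  0  0  0 15  0  0  0  0  0  0  0  0  0  0  0  0  0  0  0  0  0  0]
 [ 0  0  0 12 13  0  0  0  0  0 14 13 11 10 11  0 14  0  0  0  0  0  0  0]
 [ 0  0  0 11  0  0  0  0 10 14  0 12  0 14  0 12 12  0  0  0  0  0  0  0]
 [ 0  0 11  0  0  0  0  0  0 12 11  0 14 13  0 10  0  0  0  0  0  0  0  0]
 [ 0  0  0  0  0  0  0  0 12  0 11 16  0 11 11  9 11  0  0  0  0  0  0  0]
 [ 0 12  0  0  0  0  0  0  0  0 19  0  0  0  0 20 20  0  0  0  0  0  0  0]
 [ 0 18 13  0  0  0  0  0  0 22  0 20 19  0 21 22 22 11  0  0  0  0  0  0]
 [15 13  0  0  0  0  0  0  0 21 21 20 15 13 18  0 18 20  0  0  0  0  0  0]
 [19 25  0  0  0  0 29  0  0  0  0 28 26  0  0  0 26  0  0  0  0  0  0  0]
 [15  0  0  0  0  0 33 28  0 28 27 29 28  0  0  0 31 28  0  0  0  0  0  0]
 [ 0  0  0  0  0  0  0  0  0  0  0  0  0  0  0  0  0  0  0  0  0  0  0  0]]
```

Two more nuts are over the lip but leaning on the first two. I pull the bin back 1 cm so they can drop.

```bash
python3 -m crank '[[[0.615,0.3,0,0,0],[0.615,0.6,0,0,0],[0.615,1,0,0,0],[0.615,1,0,0,0]]]'|head -2; python3 hm.py
```

```text
time_s: 29.28
eef_pos: [0.6758, -0.2184, 0.1055]
[ 0.67581568 -0.21835428  0.10546591] 29.275 26.052819415926933
129 82
[[ 0  0  0  0  0  0  0 10  0  0 12 11 12  0  0  0  0  0  0  0  0  0  0  0]
 [ 0  0  0  0  0  0 15  0  0  0  0  0  0  0  0  0  0  0  0  0  0  0  0  0]
 [ 0  0  0  0  0 11  0  0  0  0  0  0  0  0  0  0  0  0  0  0  0  0  0  0]
 [ 0  0  0 13  9  0  0  0  0  0 14 13  0 13 12 10  0  0  0  0  0  0  0  0]
 [ 0  0  0 15  0  0  0  0 13 12  0 11  0 13 12  0 14  0  0  0  0  0  0  0]
 [ 0  0 17  0  0  0  0  0 12 11  0 13 13 13  0 11 10  0  0  0  0  0  0  0]
 [ 0 17 22  0  0  0  0  0 10  0 13 14  0 13 15 14  0  0  0  0  0  0  0  0]
 [ 0 16  0  0  0  0  0  0  0  0 21 19 12  0  0  0  0  0  0  0  0  0  0  0]
 [ 0 21  0  0  0  0  0  0  0  0 21 21 16  0  0  0 22 19  0  0  0  0  0  0]
 [15 13  0  0  0  0  0  0  0 21 21 20 22  0  0 20 18 18 19  0  0  0  0  0]
 [19 12  0  0  0  0  0  0  0  0  0 22 21  0  0 19 18 15  0  0  0  0  0  0]
 [26  0  0  0  0  0  0  0  0  0  0 22 19 13  0  0  0  0  0  0  0  0  0  0]
 [ 0  0  0  0  0  0  0  0  0  0  0  0  0  0  0  0  0  0  0  0  0  0  0  0]]
```

```bash
python3 -m crank '[[[0.615,0.3,0,0,0],[0.615,0.6,0,0,0],[0.615,0.8,0,0,0],[0.615,0.8,0,0,0]]]'|head -2; sed -i 's/(p\[:,0\]<.56)/(p[:,0]<.575)/;s/(13,24)/(15,24)/;s/i<13/i<15/' hm.py; python3 hm.py;python3 - <<'E'
from h import *
c=optics.read_camera("side")
for r in optics.masks_of("side","nut_bin")[:1]:
    p=world(c,r["mask"]);print(r["conf"],np.percentile(p,1,0),np.percentile(p,99,0))
E
```

```text
time_s: 29.82
eef_pos: [0.6834, -0.2183, 0.1053]
[ 0.68339307 -0.21829256  0.10533515] 29.825 25.985391810536385
153 76
[[ 0  0  0  0  0  0  0 10  0  9 11  0 11  0  0  0  0  0  0  0  0  0  0  0]
 [ 0  0  0  0  0  0 15 11  0  0  0  0  0  0  0  0  0  0  0  0  0  0  0  0]
 [ 0  0  0  0  0 16 11  0  0  0  0  0  0  0  0  0  0  0  0  0  0  0  0  0]
 [ 0  0  0  0 13 11  0  0  0 13 12 15 13  0 14  9  0  0  0  0  0  0  0  0]
 [ 0  0  0  0 10  0  0  0 12 14  0  0 13 14  0 10 12  0  0  0  0  0  0  0]
 [ 0  0 12  0  0  0  0  0  0 16 13 12 12 13  0 12  0  0  0  0  0  0  0  0]
 [ 0 13  0  0  0  0  0  0  0  0 14 13  0 12 15 12  0  0  0  0  0  0  0  0]
 [ 0 19 13  0  0  0  0  0  0  0 21 20 20  0  0  0  0  0  0  0  0  0  0  0]
 [ 0 10  0  0  0  0  0  0  0 18  0 18 23 15  0  0 23 15  0  0  0  0  0  0]
 [20 17  0  0  0  0  0  0  0 20 21 20 19  0  0 20 22 18  0  0  0  0  0  0]
 [10  9  0  0  0  0  0  0  0  0 21 19 22 17  0  0 20 18  0  0  0  0  0  0]
 [18 15  0  0  0  0  0  0  0  0 18  0 20 14  0  0  0  0  0  0  0  0  0  0]
 [17  0  0  0  0  0  0  0  0  0  0  0  0  0  0  0  0  0  0  0  0  0  0  0]
 [ 0 16  0  0  0  0  0 29  0  0  0  0  0 29 31  0 29  0  0  0  0  0  0  0]
 [ 0  0  0  0  0  0 30 36  0 21  0  0 30 30 29 27 33 32  0  0  0  0  0  0]]
0.62 [ 5.73130661e-01 -3.16400674e-01  4.76150880e-04] [ 0.69085297 -0.19054202  0.10352532]
```

The second pair stayed put when the nose moved clear of them, at x = 0.573, so four nuts are in the dish: two flat and two on edge. I ease the tilt back, firm up the grip, and withdraw slowly over the far rim.

```bash
python3 -m crank '[[[0.615,0.2,0,-0.2,0],[0.615,0.4,0,-0.4,0],[0.615,0.5,0,-0.6,0],[0.615,0.5,0,-0.6,0],[0.59,0.5,0,-0.6,0],[0.57,0.5,0,-0.6,0],[0.57,0.5,0,-0.6,0]]]' 70; python3 -m crank '[[[0.57,0,0,0.4,0],[0.57,0,0,1,0],[0.57,0,0,1.7,0],[0.57,0,0,2.4,0],[0.57,0,0,3,0],[0.57,0,0,3.2,0],[0.57,0,0,3.2,0]]]'|head -2; python3 ang.py
```

```text
time_s: 30.85
eef_pos: [0.6881, -0.2183, 0.0993]
ee_rot: [3.096, 0.004, -0.001]
contact_force: [-0.9, -0.6, -1.4]
width: 0.587
grip_force: 72.5
time_s: 31.72
eef_pos: [0.6883, -0.2184, 0.1316]
[ 0.688 -0.218  0.132] [ 0.234  0.152 -3.028] [ 0.068 -0.087 -0.009] 0.5873486508511127 73.53550136089325
bin 0.57 [221. 134. 264. 174.] x 0.5809315134055625 0.6892540587792039
[[0.581 0.596 0.61  0.625 0.64  0.655 0.669 0.684]
 [0.014 0.032 0.042 0.05  0.06  0.069 0.078 0.087]
 [0.058 0.068 0.078 0.087 0.097 0.107 0.118 0.13 ]]
top slope deg 33.81194478701724 bottom 32.0473982651429
nut 0.50 [259. 293. 267. 305.] 64 [0.529 0.233 0.013]
raised px in dish 53
```

```bash
python3 hm.py; python3 -m crank '[[[0.57,0.3,0,0,0],[0.57,1,0.2,0,0],[0.57,1.8,0.5,0,0],[0.57,2.6,0.8,0,0],[0.57,3.4,1.1,0,0],[0.57,4.2,1.4,0,0],[0.57,5,1.7,0,0],[0.57,5.8,1.9,0,0],[0.57,6.4,2,0,0],[0.57,6.6,2,0,0]]]'|head -2; python3 ang.py
```

```text
[ 0.68798328 -0.21822679  0.130852  ] 31.875 73.53600829839706
129 76
[[ 0  0  0  0  0  0  0 11  0 15  0 11  0  0  0  0  0  0  0  0  0  0  0  0]
 [ 0  0  0  0  0  0 13 13  0  0  0  0  0  0  0  0  0  0  0  0  0  0  0  0]
 [ 0  0  0  0  0 15 13  0  0  0  0  0  0  0  0  0  0  0  0  0  0  0  0  0]
 [ 0  0  0  9 13  0  0  0  0  0 14  0 13 12  0 14 13  0  0  0  0  0  0  0]
 [ 0  0 14 14 11  0  0  0  0 14  0 12 12  0  0 12 13  0  0  0  0  0  0  0]
 [ 0  0 14 12  0  0  0  0  0 13 11 11 11 13  0 11  0  0  0  0  0  0  0  0]
 [ 0 13 13  0  0  0  0  0 12 11  0 14  0 12  0 13  0  0  0  0  0  0  0  0]
 [ 0 16  0  0  0  0  0  0  0  0 21 21 20  0  0  0  0  0  0  0  0  0  0  0]
 [ 0 25  0  0  0  0  0  0  0  0 19 19 19  0  0  0 22 16 11  0  0  0  0  0]
 [12 10  0  0  0  0  0  0  0 20 20 20 16 15  0  0 22 19  0  0  0  0  0  0]
 [ 0 13  0  0  0  0  0  0  0  0 20 18 22 17  0  0 21 18  0  0  0  0  0  0]
 [18  0  0  0  0  0  0  0  0  0 19 21 17 13  0  0  0  0  0  0  0  0  0  0]
 [10  0  0  0  0  0  0  0  0  0  0  0  0  0  0  0  0  0  0  0  0  0  0  0]
 [13 10 10  0  0  0  0  0  0  0  0  0  0  0  0  0  0  0  0  0  0  0  0  0]
 [ 0 18  0  0  0  0  0  0  0  0  0  0  0  0  0  0  0  0  0  0  0  0  0  0]]
time_s: 33.17
eef_pos: [0.7547, -0.1983, 0.1313]
[ 0.755 -0.198  0.131] [-0.036  0.884 -2.183] [ 0.048 -0.128 -0.019] 0.584269486336653 73.50316733121872
bin 0.73 [200. 136. 243. 174.] x 0.6480155722587563 0.7543892130116229
[[0.648 0.662 0.677 0.691 0.706 0.72  0.735 0.749]
 [0.035 0.032 0.044 0.053 0.009 0.067 0.078 0.086]
 [0.061 0.068 0.077 0.088 0.096 0.106 0.115 0.129]]
top slope deg 32.89355161509944 bottom 26.540579487899034
raised px in dish 54
```

Four nuts are confirmed in the dish. Now I set the nose on the bench behind the dish and let the tilt come down to about 23°, staying above the loading block.

```bash
python3 -m crank '[[[0.57,0.1,0,-1,0],[0.57,0.2,0,-2,0],[0.57,0.3,0,-2.6,0],[0.6,0.3,0,-2.8,0],[0.615,0.3,0,-2.8,0],[0.615,0.3,0,-2.8,0],[0.615,0.6,0,-3.3,0],[0.615,0.9,0,-3.8,0],[0.615,1.2,0,-4.2,0],[0.615,1.2,0,-4.2,0]]]' 20; python3 ang.py
```

```text
time_s: 34.58
eef_pos: [0.7666, -0.1983, 0.0891]
ee_rot: [3.096, 0.005, -0.0]
contact_force: [1.3, 0.0, -0.0]
width: 0.613
grip_force: 25.8
[ 0.767 -0.198  0.089] [ 1.318  0.01  -0.018] [ 0.02 -0.08 -0.04] 0.6128732789547228 25.782246217131615
bin 0.71 [197. 147. 242. 182.] x 0.6542603967211518 0.7635491674877528
[[0.654 0.669 0.684 0.699 0.714 0.729 0.744 0.759]
 [0.007 0.01  0.016 0.02  0.026 0.034 0.041 0.046]
 [0.031 0.039 0.046 0.053 0.06  0.067 0.074 0.079]]
top slope deg 25.352596925582503 bottom 22.017400237943406
raised px in dish 56
```

```bash
python3 -m crank '[[[0.59,0,0,0,0],[0.57,0,0,0,0],[0.57,0,0,0.5,0],[0.57,0,0,1.3,0],[0.57,-0.3,0.2,2.2,0],[0.57,-1.1,0.7,3,0],[0.57,-2.3,1.6,3.2,0],[0.57,-3.7,2.8,3.2,0],[0.57,-5.2,4.2,3.2,0],[0.57,-6.7,5.8,3.2,0]]]' 70 | head -2; python3 -m crank '[[[0.57,-1.2,2,0,0],[0.57,-2,4,0,0.02],[0.57,-2.4,6,0,0.05],[0.57,-2.5,8,0,0.08],[0.57,-2.5,10,0,0.1],[0.57,-2.5,11.8,0,0.1],[0.57,-2.5,13,0,0.1],[0.57,-2.5,13.6,0,0.1],[0.57,-2.5,13.6,0,0.1]]]'; python3 ang.py
```

```text
time_s: 35.98
eef_pos: [0.7009, -0.14, 0.124]
time_s: 37.1
eef_pos: [0.6743, -0.0042, 0.1213]
ee_rot: [3.092, 0.16, 0.003]
contact_force: [-0.5, -0.1, -2.4]
width: 0.591
grip_force: 73.5
[ 0.674 -0.004  0.121] [-0.509 -0.06  -2.376] [ 0.025 -0.14   0.034] 0.5905892072279982 73.45189422369003
bin 0.71 [210. 184. 258. 222.] x 0.5700304985336448 0.6723745940555002
[[0.57  0.584 0.598 0.612 0.626 0.64  0.653 0.667]
 [0.032 0.03  0.035 0.043 0.049 0.057 0.065 0.075]
 [0.053 0.06  0.069 0.078 0.086 0.097 0.103 0.104]]
top slope deg 32.027607731065714 bottom 27.140545618748412
raised px in dish 57
```

```bash
python3 -m crank '[[[0.57,0,0,-1,0],[0.57,0,0,-2,0],[0.6,0,0,-2.5,0],[0.615,0,0,-2.6,0],[0.615,0,0,-3.4,0],[0.615,0,0,-4.2,0],[0.615,0,0,-5,0],[0.615,0,0,-5.8,0],[0.615,0,0,-6.6,0],[0.615,0,0,-7.2,0]]]' 20; python3 -m crank '[[[0.615,0,0,-0.5,0],[0.615,0,0,-0.9,0],[0.615,0,0,-1.2,0],[0.615,0,0,-1.3,0],[0.615,0,0,-1.3,0]]]'; python3 ang.py
```

```text
time_s: 38.5
eef_pos: [0.6739, -0.0043, 0.0484]
ee_rot: [3.092, 0.159, 0.002]
contact_force: [0.4, -0.6, -0.1]
width: 0.618
grip_force: 25.3
time_s: 39.12
eef_pos: [0.6746, -0.0045, 0.0381]
ee_rot: [3.092, 0.159, 0.004]
contact_force: [-2.9, -0.0, 6.1]
width: 0.614
grip_force: 25.8
[ 0.675 -0.004  0.038] [-2.856 -0.024  6.093] [ 0.136  0.447 -0.045] 0.6143947485669297 25.802484925443423
bin 0.56 [219. 206. 267. 229.] x 0.5393426053811585 0.6649573207701952
[[0.539 0.557 0.574 0.591 0.608 0.625 0.643 0.66 ]
 [0.002 0.004 0.002 0.001 0.    0.    0.001 0.   ]
 [0.029 0.029 0.029 0.03  0.03  0.03  0.03  0.028]]
top slope deg 0.3831707195192306 bottom -1.9808047391391368
raised px in dish 56
```

The bin is level on the bench. I release it, back off and check everything.

```bash
python3 -m crank '[[[0.65,0,0,0,0],[0.75,0,0,0,0],[0.8,0,0,0,0],[0.8,0,0,1.5,0],[0.8,0,0,5,0],[0.8,-0.5,0,9,0],[0.8,-1.5,0,13,0],[0.8,-1.5,0,15,0],[0.8,-1.5,0,15,0]]]'|head -2; python3 - <<'E'
from h import *
np.set_printoptions(precision=3,suppress=True,linewidth=200)
c=optics.read_camera("wrist");save(c,"fw.png")
for r in optics.masks_of("wrist","nut_bin")[:1]:
    p=world(c,r["mask"]);t=p[(p[:,2]>.026)&(p[:,2]<.045)]
    w=p[p[:,2]>.034];print("bin",r["conf"],cv2.minAreaRect(t[:,:2].astype(np.float32)),cv2.minAreaRect(w[:,:2].astype(np.float32)))
for r in optics.masks_of("wrist","nut_1_centre"):
    p=world(c,r["mask"]);print("nut %.2f"%r["conf"],np.round(r["box"]),np.median(p,0))
c=optics.read_camera("side")
for q in ("stray_holder","mate_holder","tin","nut_1_centre"):
    for r in optics.masks_of("side",q)[:5]:
        p=world(c,r["mask"]);print(q,"%.2f"%r["conf"],np.round(r["box"]),np.median(p,0))
E
```

```text
time_s: 40.4
eef_pos: [0.6609, -0.0045, 0.189]
bin 0.95 ((0.6048159599304199, -0.01219448447227478), (0.1304941177368164, 0.05577973276376724), 5.573433876037598) ((0.6679214239120483, -0.006196571514010429), (0.004012925084680319, 0.05283234268426895), 5.194609642028809)
nut 0.71 [348. 238. 369. 254.] [ 0.59  -0.135  0.013]
nut 0.42 [ 10. 262.  38. 287.] [0.53  0.23  0.012]
stray_holder 0.42 [256. 282. 272. 290.] [0.527 0.195 0.013]
mate_holder 0.65 [253. 258. 266. 269.] [0.542 0.135 0.013]
mate_holder 0.51 [300. 311. 308. 325.] [0.431 0.263 0.012]
tin 0.70 [268. 139. 288. 155.] [ 0.538 -0.369  0.024]
```

The bin is back within 1 mm and 0.5° of its pose, but one nut lies on the bench at (0.590, -0.135). It must have dropped during the carry. I'll check for others and then pick it up.

```bash
python3 - <<'E'
from h import *
from scipy import ndimage
np.set_printoptions(precision=3,suppress=True,linewidth=200)
c=optics.read_camera("wrist")
P=world(c,np.ones((384,512),bool))
def blobs(p,zlo,zhi,box,name,res=.003):
    k=(p[:,2]>zlo)&(p[:,2]<zhi)&(p[:,0]>box[0])&(p[:,0]<box[1])&(p[:,1]>box[2])&(p[:,1]<box[3]);p=p[k]
    ij=((p[:,:2]-[box[0],box[2]])/res).astype(int);G=np.zeros((int((box[1]-box[0])/res)+2,int((box[3]-box[2])/res)+2));G[ij[:,0],ij[:,1]]=1
    L,n=ndimage.label(G,np.ones((3,3)))
    for i in range(1,n+1):
        s=L[ij[:,0],ij[:,1]]==i
        if (L==i).sum()>3: print(name,(L==i).sum(),(p[s].max(0)+p[s].min(0))/2,np.ptp(p[s],0))
blobs(P,.006,.05,(.45,.74,-.16,.12),"bench")
a=np.radians(5.5);R=np.array([[np.cos(a),-np.sin(a)],[np.sin(a),np.cos(a)]])
q=P.copy();q[:,:2]=(P[:,:2]-[.6045,-.0123])@R
k=(abs(q[:,1])<.0235)&(q[:,0]>-.07)&(q[:,0]<.062)&(q[:,2]<.06)
Z=np.zeros((22,8),int)
for x,y,z in q[k]:
    i,j=int((x+.07)/.006),int((y+.0235)/.006); Z[i,j]=max(Z[i,j],z*1000)
print(Z)
c=optics.read_camera("side");P=world(c,np.ones((384,512),bool));blobs(P,.006,.05,(.45,.74,-.16,.12),"bench-side")
d=np.hypot(P[:,0]-.558,P[:,1]+.219);blobs(P[d<.054],.0085,.05,(.49,.63,-.29,-.15),"dish",.004)
E
```

```text
bench 433 [ 0.604 -0.012  0.022] [0.137 0.065 0.032]
bench 33 [ 0.561 -0.082  0.013] [0.013 0.019 0.013]
bench 30 [ 0.576 -0.155  0.017] [0.034 0.009 0.021]
bench 30 [ 0.587 -0.136  0.013] [0.012 0.018 0.014]
bench 193 [0.725 0.072 0.028] [0.029 0.096 0.038]
[[28 16 17 17 17 17 17 23]
 [28 16 17 16 17 17 17 24]
 [29 14 14 13 14 14 14 20]
 [28 12 11 12 12 12 12 18]
 [28 11 10 10  9  9 11 15]
 [25  8  8  8  7  8  8 29]
 [29  6  6  7  7  6  8 28]
 [29  5  5  5  5  5  5 28]
 [29  4  6  5  4  4  4 28]
 [28  3  4  4  4  4  4 27]
 [28  3  3  3  3  3  3 24]
 [27  3  3  3  3  3  3 21]
 [29  3  3  3  3  3  3 18]
 [29  3  3  3  3  3  3 29]
 [28  3  2  3  3  3  4 28]
 [28  4  3  3  3  3  3 28]
 [29  3  3  3  3  3  3 27]
 [28  2  3  3  2  3  3 26]
 [27  3  3  3  2  3  3 24]
 [30  2  2  3  3  3  3 22]
 [28  3  3  4  2  2  3 19]
 [37 37 37 37 37 37 37 36]]
bench-side 41 [ 0.558 -0.154  0.017] [0.055 0.011 0.022]
bench-side 107 [0.602 0.013 0.023] [0.131 0.018 0.034]
bench-side 195 [ 0.605 -0.023  0.023] [0.132 0.043 0.033]
bench-side 16 [ 0.559 -0.077  0.014] [0.01  0.013 0.015]
bench-side 12 [ 0.586 -0.131  0.013] [0.009 0.011 0.013]
bench-side 182 [0.726 0.073 0.029] [0.028 0.094 0.042]
dish 31 [ 0.525 -0.217  0.013] [0.018 0.039 0.008]
dish 20 [ 0.548 -0.223  0.016] [0.02  0.019 0.013]
dish 7 [ 0.547 -0.196  0.016] [0.01  0.009 0.013]
dish 15 [ 0.573 -0.202  0.013] [0.016 0.019 0.008]
```

The bin is empty: five nuts are in the dish, two lie on the bench, and one isn't found yet. I'll locate it and return the strays to the bin.

```bash
cat > fb.py <<'E'
from h import *
from scipy import ndimage
np.set_printoptions(precision=4,suppress=True,linewidth=200)
def blobs(p,zlo,zhi,box,name,res=.004,mx=.03):
    k=(p[:,2]>zlo)&(p[:,2]<zhi)&(p[:,0]>box[0])&(p[:,0]<box[1])&(p[:,1]>box[2])&(p[:,1]<box[3]);p=p[k]
    ij=((p[:,:2]-[box[0],box[2]])/res).astype(int);G=np.zeros((int((box[1]-box[0])/res)+2,int((box[3]-box[2])/res)+2));G[ij[:,0],ij[:,1]]=1
    L,n=ndimage.label(G,np.ones((3,3)))
    for i in range(1,n+1):
        s=L[ij[:,0],ij[:,1]]==i; e=np.ptp(p[s],0)
        if s.sum()>5 and e[:2].max()<mx: print(name,s.sum(),(p[s].max(0)+p[s].min(0))/2,e,p[s][:,2].max())
E
python3 - <<'E'
from fb import *
for n in ("top","side","wrist"):
    c=optics.read_camera(n);P=world(c,np.ones((384,512),bool));blobs(P,.006,.03,(.33,.90,-.42,.3),n)
    for r in optics.masks_of(n,"nut_1_centre"):
        p=world(c,r["mask"]);print("   nut %.2f"%r["conf"],np.median(p,0))
c=optics.read_camera("top");P=world(c,np.ones((384,512),bool));d=np.hypot(P[:,0]-.558,P[:,1]+.219);blobs(P[d<.055],.0085,.05,(.49,.63,-.29,-.15),"dish top",.003,.06)
E
```

```text
top 33 [0.5294 0.2349 0.0135] [0.0224 0.0136 0.0116] 0.019307283820151566
top 32 [ 0.5581 -0.0817  0.0152] [0.0154 0.0162 0.0169] 0.0237176199334308
top 40 [ 0.5757 -0.205   0.0126] [0.0299 0.0246 0.0132] 0.019182619031121728
top 30 [ 0.5837 -0.1357  0.0134] [0.0124 0.0162 0.0148] 0.0208260640307123
top 10 [ 0.6275 -0.0139  0.0077] [0.0164 0.0163 0.0033] 0.009288616107710812
top 39 [0.7119 0.123  0.0179] [0.0085 0.0299 0.023 ] 0.029438243106507223
top 35 [0.7136 0.2268 0.0184] [0.0126 0.0295 0.0227] 0.029780268278184474
top 6 [ 0.7647 -0.1675  0.0239] [0.0055 0.0057 0.0058] 0.026801089227187713
top 7 [ 0.7636 -0.1377  0.0226] [0.0042 0.0055 0.0061] 0.025634086121729904
top 6 [ 0.7703 -0.2413  0.0238] [0.0054 0.0055 0.0036] 0.025564884341243488
top 8 [ 0.7681 -0.2121  0.0256] [0.0042 0.008  0.0088] 0.02994446860257094
top 7 [ 0.7762 -0.3578  0.0253] [0.0054 0.0052 0.0093] 0.029910780377048862
top 6 [ 0.7749 -0.3419  0.0257] [0.0038 0.007  0.0072] 0.029287085082356334
top 7 [ 0.7743 -0.3279  0.0259] [0.0041 0.0063 0.008 ] 0.02993097689844504
top 6 [ 0.7749 -0.3133  0.0248] [0.0047 0.00
[... 8599 characters left out ...]
.0059] 0.029633116357194733
wrist 35 [ 0.824  -0.1965  0.027 ] [0.0074 0.0031 0.0057] 0.029813006741556014
wrist 55 [ 0.8224 -0.1804  0.0267] [0.0084 0.0044 0.0063] 0.029803690982575515
wrist 56 [ 0.8224 -0.1666  0.0258] [0.0075 0.0034 0.0085] 0.029996485982986598
wrist 49 [ 0.8224 -0.1518  0.0255] [0.0066 0.003  0.009 ] 0.029997646464865302
wrist 22 [ 0.8257 -0.2102  0.0283] [0.006  0.0027 0.0034] 0.02998927116992789
   nut 0.62 [ 0.589 -0.135  0.014]
dish top 121 [ 0.5377 -0.2181  0.0171] [0.0434 0.0376 0.0162] 0.02516941651624749
dish top 32 [ 0.546  -0.2018  0.0181] [0.0101 0.0163 0.0168] 0.0264795433609728
dish top 30 [ 0.5734 -0.204   0.0134] [0.0171 0.0188 0.0082] 0.017524511394760633
```

The numbers add up: six nuts in the dish (a flat pair, three on edge, one flat at (0.573,-0.203)) and two on the bench. I'll return the lone flat dish nut and the two bench nuts to the bin, leaving five in the dish and three in the bin. The dish nut goes first.

```bash
python3 -m crank '[[[0.35,-3,-5,-2,0],[0.35,-6,-10,-4,0],[0.35,-8.7,-15,-7,0],[0.35,-8.7,-19.8,-10,0],[0.35,-8.7,-19.8,-13,0],[0.35,-8.7,-19.8,-13.5,0]]]' 25; python3 - <<'E'
from fb import *
s=monitor.sense();print(s['eef_pos'])
for n in ("wrist","side"):
    c=optics.read_camera(n);P=world(c,np.ones((384,512),bool));d=np.hypot(P[:,0]-.558,P[:,1]+.219);blobs(P[d<.054],.0085,.028,(.49,.63,-.29,-.15),n,.003,.06)
E
```

```text
time_s: 42.0
eef_pos: [0.57, -0.202, 0.0488]
ee_rot: [3.095, 0.157, -0.004]
contact_force: [0.5, 0.5, -0.1]
width: 0.354
grip_force: 0.0
[ 0.57   -0.202   0.0488]
wrist 1973 [ 0.5381 -0.2116  0.0156] [0.0451 0.04   0.0141] 0.022601289422811366
wrist 596 [ 0.5743 -0.2029  0.0113] [0.0183 0.0193 0.0056] 0.014107338873017378
side 16 [ 0.5235 -0.2175  0.0119] [0.0158 0.0156 0.0062] 0.014940988032909552
side 14 [ 0.5251 -0.229   0.0117] [0.0161 0.0149 0.0063] 0.014871356562320859
side 8 [ 0.5271 -0.2038  0.0114] [0.0128 0.0098 0.0056] 0.014151542479490242
side 35 [ 0.5482 -0.2214  0.0166] [0.0201 0.0122 0.011 ] 0.02210415857164405
side 18 [ 0.547  -0.1963  0.0178] [0.0098 0.0074 0.0148] 0.025159647083252468
side 11 [ 0.5732 -0.2056  0.0117] [0.0155 0.011  0.0049] 0.014117847092579017
side 10 [ 0.5735 -0.1955  0.0128] [0.0125 0.0062 0.0079] 0.016755227443106424
```

```bash
python3 -m crank '[[[0.35,0.2,0,-2,0],[0.35,0.2,0,-3.1,0],[0.35,0.2,0,-3.1,0],[0.05,0.2,0,-3.1,0],[0.05,0.2,0,-3.1,0],[0.05,0.2,0,-3.1,0]]]' 25; python3 -m crank '[[[0.05,0,0,2,0.1],[0.05,0,1,6,0.28],[0.05,1,5,7,0.46],[0.05,2,9,7,0.64],[0.05,3,13,7,0.82],[0.05,4,17,7,1],[0.05,5.5,19,7,1.18],[0.05,5.5,19.3,6,1.36],[0.05,5.5,19.3,5,1.54],[0.05,5.5,19.3,4,1.57]]]'
```

```text
time_s: 42.85
eef_pos: [0.5746, -0.2025, 0.0208]
ee_rot: [3.092, 0.159, 0.005]
contact_force: [-0.2, 0.2, -0.1]
width: 0.206
grip_force: 24.4
time_s: 44.1
eef_pos: [0.6294, -0.0093, 0.0602]
ee_rot: [2.085, 2.308, 0.053]
contact_force: [-0.7, -1.2, 0.0]
width: 0.201
grip_force: 24.5
```

```bash
python3 -m crank '[[[0.05,0,0,-2,0],[0.05,0,0,-3.6,0],[0.05,0,0,-3.8,0],[0.35,0,0,-3.8,0],[0.35,0,0,-3.6,0],[0.35,0,0,0,0],[0.35,-3.5,-3.6,3,0],[0.35,-7,-7.2,3,0],[0.35,-7,-7.2,0,0],[0.35,-7,-7.2,0,0]]]'; python3 - <<'E'
from fb import *
s=monitor.sense();print(s['eef_pos'])
for n in ("side","wrist"):
    c=optics.read_camera(n);P=world(c,np.ones((384,512),bool));blobs(P,.006,.022,(.53,.62,-.15,-.05),n,.003,.04)
q=P[(P[:,0]>.6)&(P[:,0]<.66)&(abs(P[:,1]+.01)<.017)&(P[:,2]>.008)&(P[:,2]<.028)];print("in bin",len(q),q.mean(0) if len(q) else 0,np.ptp(q,0) if len(q) else 0)
E
```

```text
time_s: 45.35
eef_pos: [0.5572, -0.0812, 0.0591]
ee_rot: [2.088, 2.31, 0.05]
contact_force: [0.5, 0.9, 0.2]
width: 0.352
grip_force: 0.0
[ 0.5572 -0.0812  0.0591]
side 23 [ 0.5588 -0.077   0.0139] [0.0097 0.0128 0.0147] 0.02121319028815083
wrist 540 [ 0.5602 -0.081   0.0127] [0.0134 0.0203 0.0134] 0.01941569659734657
wrist 320 [ 0.5849 -0.1353  0.0128] [0.0099 0.0185 0.0133] 0.01948506269705605
in bin 702 [ 0.6272 -0.0088  0.0119] [0.0198 0.0176 0.0066]
```

```bash
python3 -m crank '[[[0.35,0.1,0,-2.5,0],[0.35,0.1,0,-4.1,0],[0.35,0.1,0,-4.1,0],[0.03,0.1,0,-4.1,0],[0.03,0.1,0,-4.1,0],[0.03,0.1,0,-4.1,0],[0.03,0.1,0,-4.1,0]]]'; python3 -m crank '[[[0.03,0,0,3,0],[0.03,1,1.5,6,0],[0.03,4.6,6,6,0],[0.03,4.6,6.9,5,0],[0.03,4.6,6.9,2,0],[0.03,4.6,6.9,1.2,0],[0.03,4.6,6.9,1.2,0]]]'
```

```text
time_s: 46.32
eef_pos: [0.5609, -0.0815, 0.02]
ee_rot: [2.084, 2.308, 0.053]
contact_force: [0.3, 0.5, 1.7]
width: 0.117
grip_force: 30.4
time_s: 47.2
eef_pos: [0.6049, -0.0126, 0.0302]
ee_rot: [2.087, 2.31, 0.05]
contact_force: [0.5, -0.2, -0.3]
width: 0.116
grip_force: 30.2
```

```bash
python3 -m crank '[[[0.3,0,0,0,0],[0.3,0,0,0.2,0],[0.3,0,0,4,0],[0.35,-1,-5,4.5,0],[0.35,-2,-10,4.5,0],[0.35,-2,-12.2,3,0],[0.35,-2,-12.2,2,0],[0.35,-2,-12.2,2,0]]]'; python3 - <<'E'
from fb import *
s=monitor.sense();print(s['eef_pos'])
c=optics.read_camera("wrist");P=world(c,np.ones((384,512),bool));blobs(P,.006,.022,(.53,.64,-.15,-.05),"w",.003,.04)
c=optics.read_camera("side");P=world(c,np.ones((384,512),bool));blobs(P,.006,.022,(.53,.64,-.15,-.05),"s",.003,.04)
E
```

```text
time_s: 48.2
eef_pos: [0.585, -0.1328, 0.0495]
ee_rot: [2.087, 2.312, 0.051]
contact_force: [-0.6, 0.2, -0.6]
width: 0.351
grip_force: 0.0
[ 0.585  -0.1328  0.0495]
w 586 [ 0.5863 -0.135   0.0128] [0.012  0.0183 0.0135] 0.01953915058310149
s 22 [ 0.5856 -0.1308  0.0132] [0.0103 0.0118 0.0128] 0.019551358329743085
```

```bash
python3 -m crank '[[[0.35,0,-0.1,-2,0],[0.35,0,-0.1,-3,0],[0.35,0,-0.1,-3,0],[0.03,0,-0.1,-3,0],[0.03,0,-0.1,-3,0],[0.03,0,-0.1,-3,0],[0.03,0,-0.1,-3,0]]]'; python3 -m crank '[[[0.03,0,0,3,0],[0.03,0.5,3,6,0],[0.03,1.5,8,6.5,0],[0.03,2,12.2,6.5,0],[0.03,2,12.2,6,0]]]'; python3 - <<'E'
from fb import *
s=monitor.sense();print(s['eef_pos'])
for n in ("wrist","side"):
    c=optics.read_camera(n);P=world(c,np.ones((384,512),bool))
    a=np.radians(5.5);R=np.array([[np.cos(a),-np.sin(a)],[np.sin(a),np.cos(a)]]);q=P.copy();q[:,:2]=(P[:,:2]-[.6045,-.0123])@R
    k=(abs(q[:,1])<.02)&(q[:,0]>-.05)&(q[:,0]<.06)&(q[:,2]>.0);q=q[k]
    Z=np.zeros((19,7),int)
    for x,y,z in q:
        i,j=int((x+.05)/.006),int((y+.02)/.006); 
        if z<.04: Z[i,j]=max(Z[i,j],z*1000)
    print(n,"rows bin x -50..",Z.tolist())
E
```

```text
time_s: 49.18
eef_pos: [0.5864, -0.1355, 0.0217]
ee_rot: [2.084, 2.308, 0.053]
contact_force: [0.5, 0.1, -0.7]
width: 0.117
grip_force: 29.8
time_s: 49.8
eef_pos: [0.6068, -0.0105, 0.082]
ee_rot: [2.079, 2.313, 0.054]
contact_force: [0.4, -0.2, -0.6]
width: 0.113
grip_force: 29.8
[ 0.6068 -0.0105  0.082 ]
wrist rows bin x -50.. [[11, 11, 10, 11, 11, 12, 11], [9, 9, 9, 10, 9, 10, 9], [7, 8, 7, 8, 7, 8, 7], [6, 6, 6, 6, 6, 6, 5], [6, 5, 5, 5, 5, 5, 5], [4, 4, 4, 5, 4, 4, 4], [4, 4, 3, 3, 3, 3, 0], [3, 3, 3, 3, 3, 3, 0], [3, 16, 21, 22, 20, 3, 0], [3, 16, 22, 22, 19, 3, 0], [2, 3, 12, 13, 12, 2, 0], [3, 3, 13, 13, 14, 13, 0], [3, 3, 13, 10, 13, 13, 0], [3, 3, 13, 13, 13, 3, 0], [2, 3, 3, 3, 3, 3, 0], [2, 2, 2, 3, 2, 3, 0], [3, 2, 3, 3, 3, 3, 0], [3, 3, 2, 3, 3, 3, 3], [2, 2, 2, 2, 2, 2, 0]]
side rows bin x -50.. [[11, 9, 12, 12, 12, 0, 0], [11, 9, 11, 10, 0, 0, 0], [7, 8, 7, 7, 0, 0, 0], [7, 6, 5, 0, 0, 0, 0], [6, 7, 4, 5, 0, 0, 0], [4, 5, 4, 0, 0, 0, 0], [4, 5, 3, 0, 0, 0, 0], [6, 3, 4, 0, 0, 0, 0], [24, 7, 21, 22, 19, 0, 0], [0, 0, 20, 22, 19, 0, 0], [1, 3, 4, 13, 0, 0, 0], [5, 0, 13, 12, 15, 0, 0], [0, 0, 12, 0, 13, 0, 0], [1, 0, 14, 14, 12, 0, 0], [2, 2, 5, 0, 0, 0, 0], [4, 3, 4, 0, 0, 0, 0], [5, 3, 3, 0, 0, 0, 0], [2, 4, 3, 0, 0, 0, 0], [0, 0, 4, 0, 0, 0, 0]]
```

```bash
python3 -m crank '[[[0.03,-2.7,-0.3,-1.5,0],[0.03,-2.7,-0.3,-4,0],[0.03,-2.7,-0.3,-5.3,0],[0.03,-2.7,-0.3,-5.3,0],[0.22,-2.7,-0.3,-5.3,0],[0.22,-2.7,-0.3,-5.3,0],[0.22,-2.7,-0.3,-3.5,0],[0.22,-2.7,-0.3,2,0],[0.22,-2.7,-0.3,8,0],[0.22,-2.7,-0.3,10,0]]]'; python3 - <<'E'
from fb import *
s=monitor.sense();print(s['time_s'])
for n in ("wrist","side"):
    c=optics.read_camera(n);P=world(c,np.ones((384,512),bool))
    a=np.radians(5.5);R=np.array([[np.cos(a),-np.sin(a)],[np.sin(a),np.cos(a)]]);q=P.copy();q[:,:2]=(P[:,:2]-[.6045,-.0123])@R
    k=(abs(q[:,1])<.02)&(q[:,0]>-.06)&(q[:,0]<.06)&(q[:,2]>.0);q=q[k]
    Z=np.zeros((20,7),int)
    for x,y,z in q:
        i,j=int((x+.06)/.006),int((y+.02)/.006); 
        if z<.04: Z[i,j]=max(Z[i,j],z*1000)
    print(n,Z.tolist()); blobs(P,.006,.024,(.45,.7,-.42,.3),n,.003,.08)
    for r in optics.masks_of(n,"nut_bin")[:1]:
        p=world(c,r["mask"]);print(cv2.minAreaRect(p[(p[:,2]>.026)&(p[:,2]<.045)][:,:2].astype(np.float32)))
E
```

```text
time_s: 51.15
eef_pos: [0.5825, -0.0167, 0.1885]
ee_rot: [2.077, 2.302, 0.061]
contact_force: [-0.3, 0.1, -1.1]
width: 0.219
grip_force: 0.0
51.15
wrist [[15, 14, 15, 15, 15, 14, 14], [12, 11, 12, 12, 13, 12, 11], [10, 10, 10, 10, 10, 10, 10], [9, 9, 8, 8, 8, 9, 8], [7, 7, 7, 7, 8, 7, 7], [6, 19, 22, 21, 16, 6, 6], [5, 20, 23, 24, 20, 5, 5], [4, 20, 22, 23, 20, 4, 3], [3, 3, 3, 3, 3, 3, 3], [2, 17, 21, 21, 18, 3, 3], [3, 16, 22, 22, 20, 3, 2], [3, 17, 21, 21, 19, 3, 2], [2, 3, 12, 13, 13, 2, 2], [3, 3, 13, 13, 13, 12, 2], [3, 3, 14, 13, 13, 3, 3], [2, 2, 12, 13, 13, 2, 3], [3, 3, 2, 3, 2, 3, 2], [3, 2, 2, 2, 3, 2, 2], [3, 2, 2, 3, 3, 3, 3], [3, 2, 3, 3, 3, 2, 3]]
wrist 163 [ 0.4562 -0.1639  0.0103] [0.0122 0.0192 0.0084] 0.014538350480666262
wrist 41 [ 0.5071 -0.2521  0.0183] [0.0056 0.0093 0.0111] 0.023878493627241426
wrist 478 [0.5419 0.129  0.0106] [0.0241 0.0156 0.0084] 0.01487184071491382
wrist 39 [ 0.5919 -0.1654  0.0149] [0.0186 0.015  0.0179] 0.0238878194747707
wrist 428 [ 0.6195 -0.0109  0.0142] [0.035  0.0221 0.0163] 0.02230298188328622
wrist 193 [ 0.6151 -0.2106  0.015 ] [
[... 1374 characters left out ...]
 0.015 ] [0.01   0.0136 0.0162] 0.02307290514602789
side 19 [ 0.5937 -0.1686  0.0149] [0.0234 0.0194 0.0164] 0.02306141972524789
side 40 [ 0.6083 -0.2526  0.015 ] [0.0178 0.0292 0.0178] 0.023864663859152535
side 23 [ 0.6082 -0.0119  0.0157] [0.0101 0.0186 0.0135] 0.022413961288607953
side 17 [ 0.6162 -0.2236  0.0154] [0.0069 0.0205 0.0172] 0.023958458669737115
side 23 [ 0.6274 -0.0109  0.0108] [0.0171 0.0136 0.0079] 0.014749788084784776
side 85 [0.6441 0.2879 0.0108] [0.0176 0.0239 0.009 ] 0.01532268314630536
side 7 [ 0.6694 -0.271   0.0144] [0.0036 0.0079 0.0102] 0.01946277309543687
((0.6044638752937317, -0.012165643274784088), (0.12980949878692627, 0.059002313762903214), 6.861577033996582)
```

```bash
python3 -c "
from rig import arm;print(arm.job_done())"
```

```text
the job is handed in; nothing more can be done
None
```

I handed the job in at about 51 s with five nuts in the dish and three in the bin, but it was not clean: two nuts spilled onto the bench during the carry and a sixth slid into the dish, and I put those three back in the bin by hand-picking them. The dish count of five is partly inferred, since two nuts there read as one shape and the eight only add up that way. The bin is level within about 1 mm and 0.5° of where it stood, the stray holder stands 11 mm from its mate, and the mate and tin measured unmoved.

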